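# Comb loose rods into the grooves of a forming tray

### The job

Three plastic rods lie askew on the grooved tray: take the rake from its rest, set its two skids on the tray's side rails at the blue-marked end, and comb it across the grooves to the other end with both skids kept gently pressed on the rails all the way, so that every rod drops down parallel into a groove of its own. The bed may not lie quite level, so follow the rails by feel, never press hard, and ease back if a rod catches. Touch the rods with nothing but the rake, leave the other things on the bench alone, and at the end stand the rake upright on its rest again and let go.

Things in the scene. Friction and masses are not known exactly. Their poses are not given: they have to be found in the camera images.
- tray: Wooden tray fixed to the bench: plywood base 225 (x) by 270 (y) by 12 mm, origin at the centre of its underside, z up. On it a bed 180 (x) by 230 (y) mm pivots about the line along tray x at z = 20 mm over the centre. The bed stands at a fixed, unreported tilt of up to 0.03 rad either way: its ends are up to 3 mm higher or lower than the level heights given here
- tray_grooves (a point): Centre of the bed at level ridge-top height (tray z = 38 mm), axes as the tray. Eight grooves run along x, at y = -80, -60, .. +60 mm, each 13 mm wide, 140 long, 11 deep; ridges 7 mm wide. Beyond them (y = 67 to 110 and -87 to -110 mm) are plain landings at ridge height, then end lips 5 mm thick, 10 mm higher. A rod centre is at tray z = 32 mm in a groove, 43 mm on the ridges
- tray_start (a point): Middle of the blue 16 mm stripe at the tray's +y end (tray y = 98 mm), at the level height of the rail tops (tray z = 48 mm); combing starts here and goes to tray -y. The two aluminium rails run along y for the whole 230 mm at |x| = 70 to 90 mm. Rails, rake and bed pivot are rigid: 1 mm too low gives tens of newtons
- rake: Orange hand rake, about 200 g, upright on its rest. Origin at mid-length, level with its skid soles; x along the head, z up. Head 186 (x) by 14 (y) mm, z = 10 to 24 mm. Skids at x = +-80 mm, 14 mm wide, 40 mm long in y, each on two round feet at y = +-16 mm. Between them 9 smooth teeth (8 by 6 mm, 14 mm pitch, x = -60 to 60 mm) reach to z = -8 mm: soles on the rails, they clear the ridges by 2 mm
- rake_grip (a point): Point on the rake's upright wooden handle, 80 mm above the skid soles, on its centre line. The handle is 30 (rake x) by 16 (rake y) mm and reaches from the head (24 mm) to 105 mm above the soles. Grip it here across its 16 mm, fingers closing along the rake's y
- rest: Rake rest fixed to the bench: plywood base 210 (x) by 80 (y) by 8 mm, origin at the centre of its underside. Two black bearers at x = +-80 mm, 24 mm wide in x and 64 mm long in y, tops at z = 30 mm, carry the rake's skids, rake x along rest x. The rake starts within 5 mm of the rest's centre
- rod1: one of three white plastic rods, 10 mm in diameter and 120 mm long, about 14 g; origin at its centre, x along its length. At the start it lies askew on top of the tray's ridges, crossing several grooves
- rod2: one of three white plastic rods, 10 mm in diameter and 120 mm long, about 14 g; origin at its centre, x along its length. At the start it lies askew on top of the tray's ridges, crossing several grooves
- rod3: one of three white plastic rods, 10 mm in diameter and 120 mm long, about 14 g; origin at its centre, x along its length. At the start it lies askew on top of the tray's ridges, crossing several grooves
- tape: roll of blue tape, 90 mm across and 24 mm high, lying flat, origin at the centre of its underside; leave alone
- glue: small yellow bottle, 44 mm across, 110 mm high, origin at the centre of its underside; leave alone
- offcut: plywood offcut 70 by 140 by 24 mm, origin at the centre of its underside; leave alone
- driver: screwdriver with a red handle, lying on the bench; leave alone

How it is judged:
On the way, in this order (a step that is already met when the one before it is completed fails the run):
1. the rake's skids bear gently on the rails at the blue-marked end, behind the rods (y of rake in the frame of tray between 0.08 and 0.11 m and contact force between rake and tray between 0.7 and 20 N and z of rake in the frame of tray between 0.042 and 0.054 m), for 0.2 s.
2. still bearing gently on the rails in the first half of the stroke (y of rake in the frame of tray between 0.01 and 0.06 m and contact force between rake and tray between 0.7 and 20 N and z of rake in the frame of tray between 0.042 and 0.054 m), for 0.3 s.
3. still bearing gently on the rails in the second half of the stroke (y of rake in the frame of tray between -0.07 and -0.01 m and contact force between rake and tray between 0.7 and 20 N and z of rake in the frame of tray between 0.042 and 0.054 m), for 0.3 s.
4. still bearing gently on the rails past the last groove, at the far end (y of rake in the frame of tray between -0.112 and -0.084 m and contact force between rake and tray between 0.7 and 20 N and z of rake in the frame of tray between 0.042 and 0.054 m), for 0.1 s.
At the end, for the whole second after the job is handed in: Each rod lies at rest in a groove of its own (centre under 37 mm above the tray underside), within 0.07 rad of the grooves and 30 mm of their middle lengthwise; the rake stands still, upright (0.1 rad) and released on its rest, within 15 mm of its centre and 0.15 rad of its direction (z of rod1 in the frame of tray between 0.026 and 0.037 m and angle between the x axis of each of rod1, rod2, rod3 and the x axis of tray, either way round below 0.07 rad and y of rod1 in the frame of tray between -0.088 and 0.068 m and x of rod1 in the frame of tray between -0.03 and 0.03 m and linear speed of each of rod1, rod2, rod3, rake below 0.02 m/s and z of rod2 in the frame of tray between 0.026 and 0.037 m and y of rod2 in the frame of tray between -0.088 and 0.068 m and x of rod2 in the frame of tray between -0.03 and 0.03 m and z of rod3 in the frame of tray between 0.026 and 0.037 m and y of rod3 in the frame of tray between -0.088 and 0.068 m and x of rod3 in the frame of tray between -0.03 and 0.03 m and horizontal distance between rake and rest below 0.015 m and z of rake in the frame of rest between 0.026 and 0.035 m and angle between rake's own z axis and vertical below 0.1 rad and angle between the x axis of rake and the x axis of rest, either way round below 0.15 rad); the robot touches nothing.
It fails at once if the rake is pressed or knocked on the tray with more than 30 N (contact force between rake and tray above 30 N).
It fails at once if the rake squeezes a rod with more than 30 N (contact force between rake and rod1 above 30 N or contact force between rake and rod2 above 30 N or contact force between rake and rod3 above 30 N).
It fails at once if the robot itself touches a rod ((contact force between the fingers and rod1 above 0.3 N or contact force between the fingers and rod2 above 0.3 N or contact force between the fingers and rod3 above 0.3 N) or (contact force between the arm and rod1 above 0.3 N or contact force between the arm and rod2 above 0.3 N or contact force between the arm and rod3 above 0.3 N)).
It fails at once if a bystander is moved by more than 15 mm (distance of any of tape, glue, offcut, driver from where it was at the start of the episode above 0.015 m).
It also fails if it takes over 72 s, if anything falls off the work surface, if the arm or the gripper's body presses on something with over 40 N, if the wrist force passes 120 N, or if a joint passes its speed limit or range.

### The arm

A 6-joint arm with a two-finger parallel gripper is mounted at the origin on the work surface. World frame = base frame: x ahead of the robot, y to its left, z up, the work surface at z = 0. Lengths are in m, angles in rad, forces in N, time in s.
With the tool pointing down it reaches from about 0.375 to 0.975 m from the base axis. Payload 3.8 kg.
Tool frame: the origin (TCP) lies on the centre line of the jaws, within the pads' length; the fingertips stand 14 mm ahead of it and the grasp point (between the pads) lies 5 mm behind it; x points along the fingers, y is the direction in which the jaws open and shut, and the axes are right-handed (so a half turn about x gives the same grasp; the last joint's range is limited). The gripper opens to 85 mm and grips with 20 to 120 N. Pads are 22 mm wide; open, the fingers measure 114 mm over their backs; the gripper's body (76 mm by 85 mm) begins 54 mm behind the grasp point. The pads swing forward as they close: fully open they stand 13 mm farther back than shut.
Start: joints at [1.154, 0.264, 1.604, -0, 1.274, -0.037], TCP at [0.25, 0.627, 0.245] pointing down, gripper open.
Joint ranges: [-2.63, 2.63], [-0.94, 2.18], [0.31, 2.57], [-1.31, 4.45], [0, 2.66], [-2.55, 2.55]. Speed limits (rad/s): [2.57, 2.57, 3.14, 3.14, 3.14, 3.14].

### API

Orientations are given as a rotation vector (axis times angle).
In Python, from workcell import bot gives the robot as it stands.
- The arm moves only by the shell command python3 -m creep 'ROWS' [FORCE]. ROWS is JSON, a list of rows, each an object with "grip": the finger opening in cm, from 0 to 8.54; "dp": the shift along the tool's x, y, z in cm, a list of three; "rotation": the turn, a rotation vector about the tool's x, y, z in rad, a list of three. A call has 1 to 5 rows; each row is the pose to reach, as a shift and turn from the pose commanded when the call began, along the tool's axes at that moment; what a row does not reach only later rows make up. A row lasts 1/12 s, in which the tool goes at most 41.7 mm and 7.16 degrees, less where a joint would pass 70% of its speed; a pose out of reach is approached as far as the arm can. A call with a gripper value outside its range is refused whole. The fingers move at their own pace and stop on an object; FORCE is the grip in N (left out, the last holds). Time passes only in rows, so rows that repeat a pose let the fingers close. It gives the time, the measured TCP pose, the force and the opening at its end, in the units of the state.
- bot.read_state(): the state, without advancing time (a new reading comes with each control period).
- bot.read_camera(name): name is "side" or "top"; returns (picture, depth): 400x640x3 uint8, red, green, blue; 400x640 float32, m along the optical axis (not along the pixel's ray), 0 where there is no reading.
- bot.get_calibration(name): a dict with "fx", "fy", "cx", "cy" (pixels), "rvec" (rotation vector, rad) and "tvec" (3), from world to camera coordinates, as OpenCV has them. Camera axes: x right, y down, z forward; pixel columns grow to the right and rows downward; lengths in m; the calibration is good to about 2 mm. A picture is of the moment at which its call begins. get_calibration takes no time and is no camera call.
- bot.finish_job(): hands the job in, once; it reports no verdict.
The state is a dict: "time": time; "q": joint angles; "joint_vel": joint speeds; "joint_torque": joint torques, N m; "tool_pos": TCP position; "tcp_rot": TCP orientation; "wrist_force": force on the tool from outside, world axes, zero at the start; "torque": the same for the moment, N m; "width": opening from 0.0 (shut) to 1.0 (fully open).
Only numpy, scipy, OpenCV 4.12 (cv2) and the standard library are available. Lean on these libraries where they do the work, as an engineer would, in place of code of your own. Each camera call takes 0.05 s, during which the arm holds its last target.

## Working session

There is one attempt and no reset: what is moved stays moved. The work goes in short steps, Python scripts to look and compute and a shell command to move; the robot and the scene stay as the last step left them, time stands still between calls to the robot, and variables do not carry over. Pictures are saved under pics/ and viewed, and the job is handed in when it is done.

```bash
mkdir -p pics; ls
python3 - <<'E'
from workcell import bot
import cv2,numpy as np
s=bot.read_state(); print(s)
for n in ("side","top"):
    p,d=bot.read_camera(n); c=bot.get_calibration(n); print(n,c)
    cv2.imwrite(f"pics/{n}0.png",p[:,:,::-1]); np.save(f"pics/{n}0.npy",d);
E
```

```text
pics
{'time': 0.0, 'q': array([ 1.15407581e+00,  2.64766277e-01,  1.60542991e+00,  2.14510049e-05,
        1.27371905e+00, -3.68972629e-02]), 'joint_vel': array([-1.49258550e-04, -1.47879076e-03,  1.66956890e-03, -1.47587023e-03,
        1.01686141e-05, -1.11332172e-03]), 'joint_torque': array([-1.57053215e-03, -5.15110874e+01, -3.67310321e+01,  7.04647869e-05,
        1.30487923e-02, -3.57831141e-05]), 'tool_pos': array([0.2499569 , 0.62622386, 0.24392298]), 'tcp_rot': array([ 0.29623224,  1.55072027, -0.29979766]), 'wrist_force': array([ 0.12190947, -0.10417671, -0.09048225]), 'torque': array([-0.00348581,  0.01194265,  0.02632343]), 'width': 1.0003209690222712}
side {'fx': 453.12648678888837, 'fy': 453.12648678888837, 'cx': 323.8572078594969, 'cy': 200.30130838121542, 'rvec': array([ 0.06219752, -2.91205492,  1.16330109]), 'tvec': array([0.6259798 , 0.01973362, 1.2645683 ])}
top {'fx': 362.72346242523895, 'fy': 362.72346242523895, 'cx': 313.32195888051416, 'cy': 199.5219961154531, 'rvec': array([ 1.88846872, -2.33188544,  0.23319247]), 'tvec': array([0.1978932 , 0.62382302, 0.78821814])}
```

View pics/side0.png

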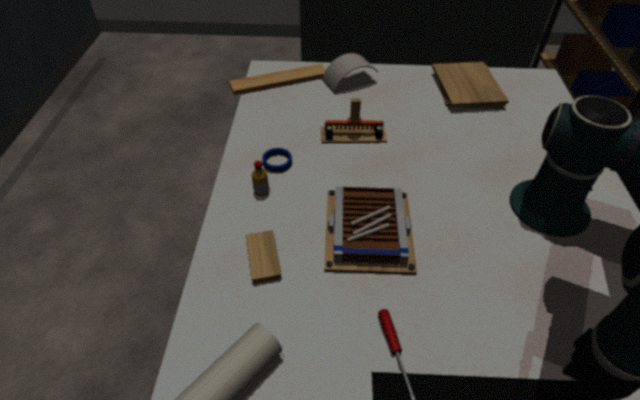

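View pics/top0.png

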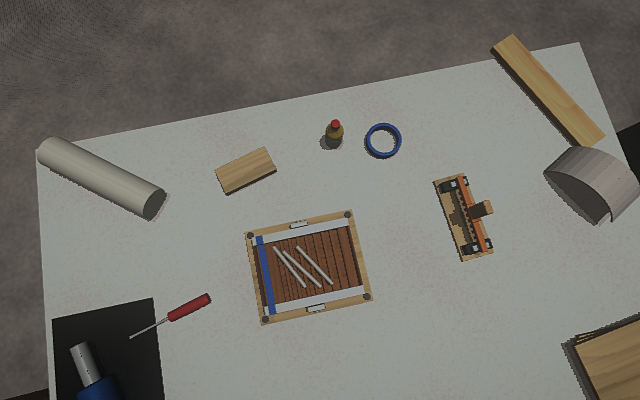

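The side view shows the rake on its rest at about (355,125), and the tray at (370,230) with the blue stripe nearer the camera. The top view shows the tray at (308,267), stripe at (265,275), three rods around (303,267), and the rake at (465,215) with its handle top at (487,208). I'll enlarge both.

```bash
cat > h.py <<'E'
import numpy as np,cv2
from workcell import bot
C={n:bot.get_calibration(n) for n in("side","top")}
def KRt(n):
    c=C[n];K=np.array([[c['fx'],0,c['cx']],[0,c['fy'],c['cy']],[0,0,1]]);R=cv2.Rodrigues(c['rvec'])[0];return K,R,np.array(c['tvec'])
def ray(n,uv):
    K,R,t=KRt(n);d=R.T@np.linalg.solve(K,[uv[0],uv[1],1]);o=-R.T@t;return o,d
def onz(n,uv,z):
    o,d=ray(n,uv);return o+d*(z-o[2])/d[2]
def tri(uvs,uvt):
    P=[KRt(n)[0]@np.c_[KRt(n)[1],KRt(n)[2]] for n in("side","top")]
    X=cv2.triangulatePoints(P[0],P[1],np.float64(uvs).reshape(2,1),np.float64(uvt).reshape(2,1));return (X[:3]/X[3]).ravel()
def dep(n,uv,D):
    o,d=ray(n,uv);return o+d*D[int(round(uv[1])),int(round(uv[0]))]
def proj(n,X):
    K,R,t=KRt(n);x=K@(R@np.asarray(X)+t);return x[:2]/x[2]
def crop(img,x0,y0,w,h,s,name):
    cv2.imwrite(name,cv2.resize(img[y0:y0+h,x0:x0+w],None,fx=s,fy=s,interpolation=cv2.INTER_CUBIC))
E
python3 - <<'E'
from h import *
s=cv2.imread("pics/side0.png");t=cv2.imread("pics/top0.png")
crop(s,310,180,120,100,6,"pics/s_tray.png")
crop(s,310,85,90,65,8,"pics/s_rake.png")
crop(t,235,200,145,130,5,"pics/t_tray.png")
crop(t,425,165,80,105,5,"pics/t_rake.png")
E
```

```text
(no output)
```

View pics/s_tray.png

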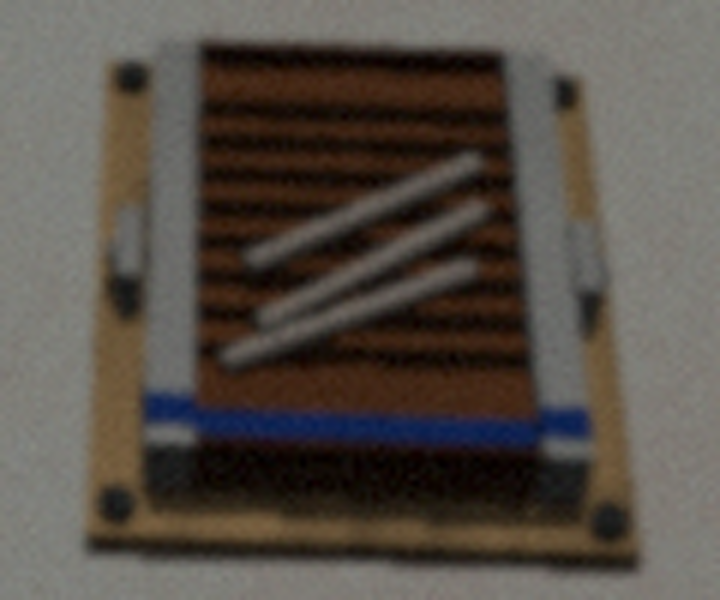

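View pics/s_rake.png

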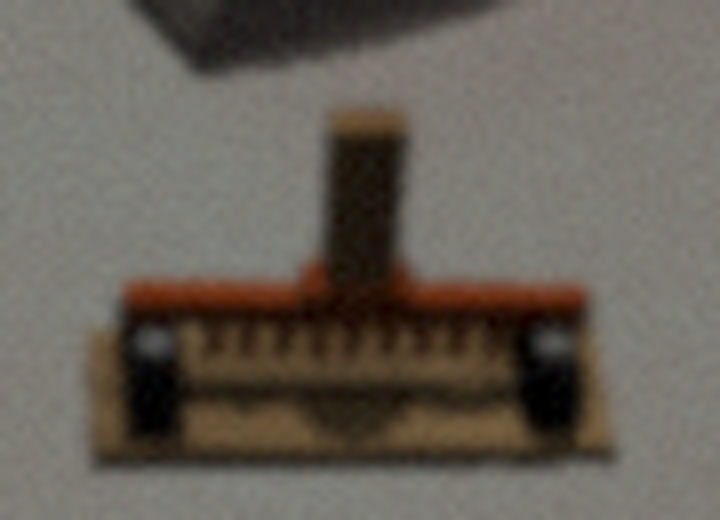

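View pics/t_tray.png

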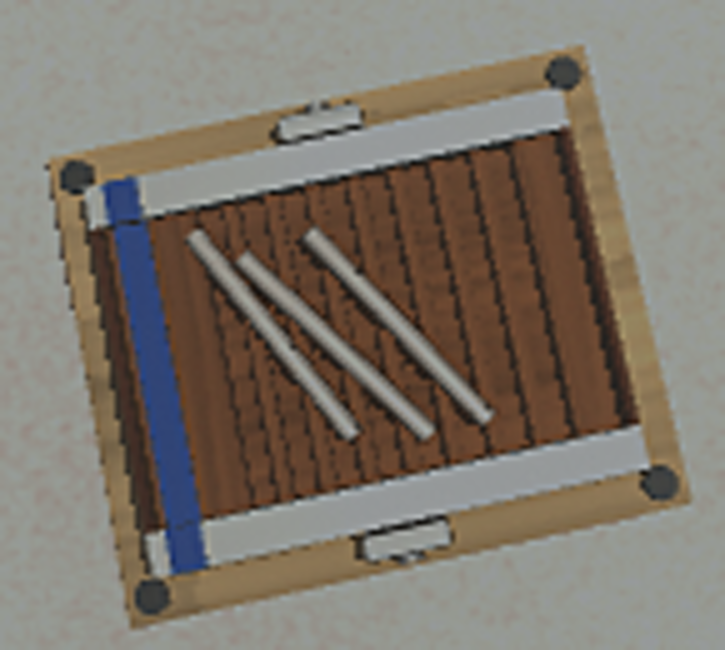

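View pics/t_rake.png

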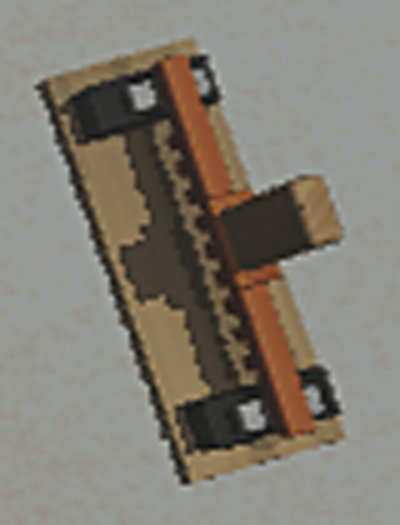

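Run:
```python
from h import *
np.set_printoptions(precision=4,suppress=True)
def f(p,x0,y0,s): return ((p[0]+.5)/s-.5+x0,(p[1]+.5)/s-.5+y0)
ST=lambda p:f(p,310,180,6); TT=lambda p:f(p,235,200,5); SR=lambda p:f(p,310,85,8); TR=lambda p:f(p,425,165,5)
Dt=np.load("pics/top0.npy");Ds=np.load("pics/side0.npy")
def show(l,a,b):
    X=tri(a,b); print(l,X,'| topdep',dep("top",b,Dt),'sidedep',dep("side",a,Ds)); return X
S=[show('screw',ST(a),TT(b)) for a,b in [((117,503),(77,176)),((610,520),(152,597)),((565,93),(660,484)),((132,77),(563,73))]]
print('centre',np.mean(S,0)); 
v=(S[0]+S[1]-S[2]-S[3])[:2];print('tray +y yaw',np.arctan2(v[1],v[0])); v=(S[1]+S[2]-S[0]-S[3])[:2];print('tray x yaw',np.arctan2(v[1],v[0]))
A=show('stripeA',ST((170,408)),TT((122,200)));B=show('stripeB',ST((565,424)),TT((186,543)))
show('railfarA',ST((178,44)),TT((567,108)));show('railfarB',ST((530,54)),TT((645,447)))
H=show('handle top',SR((370,122)),TR((320,210)))
show('headL',SR((124,290)),TR((170,62)));show('headR',SR((588,290)),TR((298,432)))
print('rest base corners z=8', [onz("top",TR(p),0.008)[:2] for p in [(40,80),(193,40),(343,438),(187,483)]])
print('rest base corners side z=8', [onz("side",SR(p),0.008)[:2] for p in [(92,455),(618,455)]])
```

```text
screw [0.6058 0.2312 0.018 ] | topdep [0.6072 0.2312 0.017 ] sidedep [0.6049 0.2315 0.0181]
screw [0.4059 0.2308 0.0183] | topdep [0.4068 0.2308 0.0178] sidedep [0.4055 0.2314 0.0191]
screw [ 0.4049 -0.0117  0.0172] | topdep [ 0.4073 -0.0122  0.0172] sidedep [ 0.4036 -0.0105  0.0184]
screw [ 0.6061 -0.0114  0.0183] | topdep [ 0.6073 -0.0116  0.0182] sidedep [ 0.6054 -0.0099  0.0197]
centre [0.5057 0.1097 0.018 ]
tray +y yaw 1.5694976011100537
tray x yaw -3.1398395301381847
stripeA [0.5857 0.2075 0.0513] | topdep [0.5868 0.2072 0.052 ] sidedep [0.5848 0.2051 0.048 ]
stripeB [0.4272 0.207  0.0496] | topdep [0.4291 0.2069 0.0478] sidedep [0.4256 0.206  0.0483]
railfarA [ 0.5855 -0.0061  0.0463] | topdep [ 0.5907 -0.0103  0.0122] sidedep [ 0.5849 -0.0016  0.0505]
railfarB [ 0.4254 -0.0052  0.0485] | topdep [ 0.4249 -0.0096  0.0137] sidedep [ 0.4237 -0.0072  0.0463]
handle top [ 0.5426 -0.2963  0.1348] | topdep [ 0.5437 -0.2959  0.1362] sidedep [ 0.5418 -0.2954  0.1352]
headL [ 0.6342 -0.2874  0.059 ] | topdep [ 0.6346 -0.2893  0.0546] sidedep [ 0.6345 -0.2926  0.0552]
headR [ 0.4521 -0.2925  0.0625] | topdep [ 0.4528 -0.2959  0.0556] sidedep [ 0.4413 -0.3722  0.0038]
rest base corners z=8 [array([ 0.6477, -0.2436]), array([ 0.6517, -0.3253]), array([ 0.4439, -0.3385]), array([ 0.4388, -0.2583])]
rest base corners side z=8 [array([ 0.645 , -0.2472]), array([ 0.4357, -0.2579])]
```

Run:
```python
from h import *
np.set_printoptions(precision=4,suppress=True)
R=cv2.Rodrigues(bot.read_state()['tcp_rot'])[0];print(R)
for n in("top","side"):
    D=np.load(f"pics/{n}0.npy");im=cv2.imread(f"pics/{n}0.png");hsv=cv2.cvtColor(im,cv2.COLOR_BGR2HSV)
    K,Rc,t=KRt(n);v,u=np.mgrid[:400,:640];ok=D>0
    Pc=np.stack([(u-K[0,2])/K[0,0]*D,(v-K[1,2])/K[1,1]*D,D],-1);W=(Pc-t)@Rc
    # rails
    for sx in(1,-1):
        m=ok&(abs(W[...,0]-.5057-sx*.08)<.008)&(abs(W[...,1]-.11)<.105)&(abs(W[...,2]-.048)<.01)
        p=W[m];k=np.polyfit(p[:,1]-.11,p[:,2],1);print(n,'rail',sx,'n',m.sum(),'slope,z0',k,'sd',np.std(p[:,2]-np.polyval(k,p[:,1]-.11)))
    H,S,V=cv2.split(hsv)
    m=ok&(abs(W[...,0]-.5425)<.12)&(abs(W[...,1]+.295)<.06)&(H<12)&(S>150)&(V>90)&(abs(W[...,2]-.054)<.004)
    p=W[m];k=np.polyfit(p[:,0]-.543,p[:,1],1);print(n,'head top n',m.sum(),k,'mean',p.mean(0),'x',p[:,0].min(),p[:,0].max())
    m=ok&(abs(W[...,0]-.5425)<.04)&(abs(W[...,1]+.295)<.04)&(W[...,2]>.131)
    p=W[m];print('handle top',m.sum(),p.mean(0),'median z',np.median(p[:,2]),p.min(0),p.max(0), cv2.minAreaRect(np.float32(p[:,:2]*1000)))
    # rest base
    m=ok&(abs(W[...,0]-.5425)<.13)&(abs(W[...,1]+.295)<.07)&(abs(W[...,2]-.008)<.0035)&(S>70)
    p=W[m];print('rest',m.sum(),cv2.minAreaRect(np.float32(p[:,:2]*1000)))
    m=ok&(abs(W[...,0]-.5425)<.13)&(abs(W[...,1]+.295)<.07)&(abs(W[...,2]-.030)<.003)&(V<60)
    p=W[m]
    for s in(1,-1):
        q=p[(p[:,0]-.5425)*s>.04]; 
        if len(q):print(' bearer',s,len(q),q.mean(0),q.min(0),q.max(0))
```

```text
[[-0.0009  0.3707  0.9287]
 [-0.0019  0.9287 -0.3707]
 [-1.     -0.0021 -0.0001]]
top rail 1 n 601 slope,z0 [0.0009 0.0485] sd 0.0014731584890221537
top rail -1 n 678 slope,z0 [0.001  0.0483] sd 0.0014316159012069637
top head top n 213 [ 0.0458 -0.2959] mean [ 0.5484 -0.2957  0.0546] x 0.4524030445606545 0.6361872954344658
handle top 106 [ 0.5438 -0.2942  0.1351] median z 0.13523726543152434 [ 0.5294 -0.304   0.1312] [ 0.5589 -0.2867  0.1387] ((543.9486694335938, -294.4615478515625), (29.360836029052734, 16.67339515686035), 6.0692315101623535)
rest 1260 ((545.7027587890625, -292.4761657714844), (208.96693420410156, 81.22428131103516), 3.6331701278686523)
 bearer 1 109 [ 0.6222 -0.2759  0.0305] [ 0.5847 -0.3183  0.027 ] [ 0.6378 -0.2546  0.0328]
 bearer -1 119 [ 0.4665 -0.2886  0.0303] [ 0.4526 -0.329   0.0274] [ 0.4911 -0.2648  0.033 ]
side rail 1 n 388 slope,z0 [-0.0003  0.0486] sd 0.0018000751696532313
side rail -1 n 387 slope,z0 [0.0017 0.0484] sd 0.0016453489020645416
side head top n 71 [ 0.0397 -0.295 ] mean [ 0.5402 -0.2951  0.0545] x 0.4539919284779507 0.6317138959068211
handle top 36 [ 0.5433 -0.2924  0.135 ] median z 0.13510378420438796 [ 0.529  -0.3031  0.1311] [ 0.5566 -0.2844  0.1385] ((542.773193359375, -293.37164306640625), (27.708114624023438, 18.39317512512207), 2.6634929180145264)
rest 654 ((542.8814086914062, -292.4146728515625), (208.313720703125, 84.30985260009766), 3.1847004890441895)
 bearer 1 49 [ 0.621  -0.2736  0.0305] [ 0.5862 -0.3005  0.0272] [ 0.6346 -0.2528  0.0329]
 bearer -1 42 [ 0.4668 -0.2816  0.0303] [ 0.4525 -0.3096  0.0274] [ 0.4867 -0.2616  0.0328]
```

```bash
cat > plan.py <<'E'
import sys
from h import *
np.set_printoptions(precision=4,suppress=True)
def st():
    s=bot.read_state();R=cv2.Rodrigues(s['tcp_rot'])[0];return s,R
def plan(x,y,z,yaw):  # TCP target, tool down, tool y axis at 90deg+yaw
    s,R=st();d=R.T@(np.array([x,y,z])-s['tool_pos'])*100
    ty=np.array([-np.sin(yaw),np.cos(yaw),0]);tx=np.array([0,0,-1.]);T=np.c_[tx,ty,np.cross(tx,ty)]
    r=cv2.Rodrigues(R.T@T)[0].ravel()
    print('t',round(s['time'],2),'pos',s['tool_pos'],'F',s['wrist_force'],'M',s['torque'],'w',round(s['width'],3));print('dp cm',d,'|',np.linalg.norm(d),'rot',r)
if __name__=="__main__": plan(*map(float,sys.argv[1:]))
E
python3 -m creep '[{"grip":8.54,"dp":[0,-3.1,2.5],"rotation":[-0.085,0,0]},{"grip":8.54,"dp":[0,-6.2,5.0],"rotation":[-0.17,0,0]},{"grip":8.54,"dp":[0,-9.3,7.6],"rotation":[-0.255,0,0]},{"grip":8.54,"dp":[0,-12.4,10.1],"rotation":[-0.34,0,0]},{"grip":8.54,"dp":[0,-15.5,12.6],"rotation":[-0.424,0,0]}]'
python3 plan.py .5433 -.2942 .180 .043
```

```text
time: 0.52
tool_pos: [0.3097, 0.4342, 0.2445]
tcp_rot: [-0.039, 1.571, 0.038]
wrist_force: [0.3, 0.5, 0.5]
width: 1.003
t 0.52 pos [0.3097 0.4342 0.2445] F [0.2779 0.5151 0.4785] M [ 0.0046  0.0061 -0.0071] w 1.003
dp cm [  6.5154 -73.896   19.7557] | 76.76819160794034 rot [ 0.0062 -0.0006  0.001 ]
```

```bash
python3 -m creep '[{"grip":8.54,"dp":[0,-3.9,1.0],"rotation":[0,0,0]},{"grip":8.54,"dp":[0,-7.8,2.0],"rotation":[0,0,0]},{"grip":8.54,"dp":[0,-11.7,3.1],"rotation":[0,0,0]},{"grip":8.54,"dp":[0,-15.6,4.1],"rotation":[0,0,0]},{"grip":8.54,"dp":[0,-19.5,5.1],"rotation":[0,0,0]}]'
python3 -m creep '[{"grip":8.54,"dp":[0,-3.9,1.0],"rotation":[0,0,0]},{"grip":8.54,"dp":[0,-7.8,2.0],"rotation":[0,0,0]},{"grip":8.54,"dp":[0,-11.7,3.1],"rotation":[0,0,0]},{"grip":8.54,"dp":[0,-15.6,4.1],"rotation":[0,0,0]},{"grip":8.54,"dp":[0,-19.5,5.1],"rotation":[0,0,0]}]'
python3 -m creep '[{"grip":8.54,"dp":[0,-3.9,1.0],"rotation":[0,0,0]},{"grip":8.54,"dp":[0,-7.8,2.0],"rotation":[0,0,0]},{"grip":8.54,"dp":[0,-11.7,3.1],"rotation":[0,0,0]},{"grip":8.54,"dp":[0,-15.6,4.1],"rotation":[0,0,0]},{"grip":8.54,"dp":[0,-19.5,5.1],"rotation":[0,0,0]}]'
python3 plan.py .5433 -.2942 .180 .043
```

```text
time: 0.93
tool_pos: [0.3691, 0.2417, 0.2449]
tcp_rot: [-0.035, 1.571, 0.035]
wrist_force: [1.1, 0.8, 0.2]
width: 0.999
time: 1.35
tool_pos: [0.4287, 0.0492, 0.2451]
tcp_rot: [-0.035, 1.57, 0.035]
wrist_force: [1.5, -0.0, 0.3]
width: 0.996
time: 1.77
tool_pos: [0.4883, -0.1435, 0.2449]
tcp_rot: [-0.034, 1.571, 0.035]
wrist_force: [-0.1, 2.2, 0.2]
width: 0.999
t 1.77 pos [ 0.4883 -0.1435  0.2449] F [-0.0698  2.1521  0.21  ] M [-0.0193 -0.0183  0.0642] w 0.999
dp cm [  6.4867 -15.2985   4.8361] | 17.306307559084857 rot [ 0.0007 -0.0003 -0.0003]
```

```bash
python3 -m creep '[{"grip":6,"dp":[1.0,-3.8,1.2],"rotation":[0,0,0]},{"grip":6,"dp":[2.0,-7.6,2.4],"rotation":[0,0,0]},{"grip":6,"dp":[3.5,-11.4,3.6],"rotation":[0,0,0]},{"grip":6,"dp":[5,-14.8,4.8],"rotation":[0,0,0]},{"grip":6,"dp":[6,-14.8,4.8],"rotation":[0,0,0]}]'
python3 -m creep '[{"grip":6,"dp":[0,0,0],"rotation":[0,0,0]},{"grip":6,"dp":[0,0,0],"rotation":[0,0,0]}]'
python3 - <<'E'
from h import *
for n in("side","top"):
    p,d=bot.read_camera(n); 
    u=proj(n,[.5433,-.294,.13]).astype(int); crop(p[:,:,::-1].copy(),u[0]-60,max(u[1]-50,0),120,100,5,f"pics/{n}1.png")
E
python3 plan.py .5433 -.2942 .105 .043
```

```text
time: 2.18
tool_pos: [0.544, -0.2929, 0.1829]
tcp_rot: [-0.034, 1.571, 0.03]
wrist_force: [0.1, 0.2, -0.9]
width: 0.697
time: 2.35
tool_pos: [0.5418, -0.2864, 0.1836]
tcp_rot: [-0.032, 1.574, 0.036]
wrist_force: [0.2, 0.4, -0.3]
width: 0.703
t 2.45 pos [ 0.5429 -0.2861  0.1858] F [0.8403 0.3473 0.266 ] M [ 0.0109  0.0302 -0.015 ] w 0.702
dp cm [ 8.0838 -0.8112  0.0028] | 8.124412635828705 rot [ 0.0021  0.0002 -0.0002]
```

View pics/side1.png

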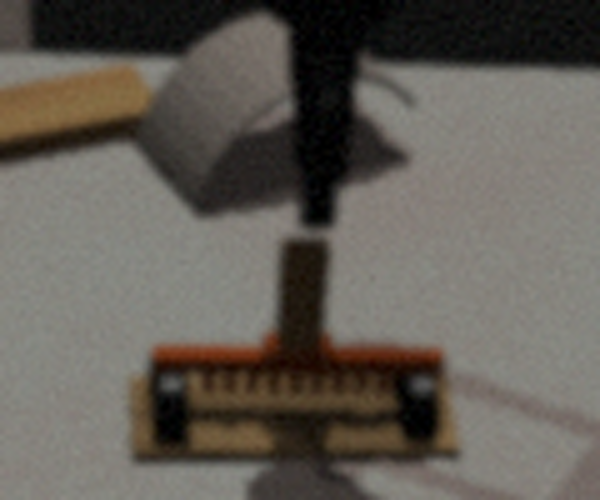

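View pics/top1.png

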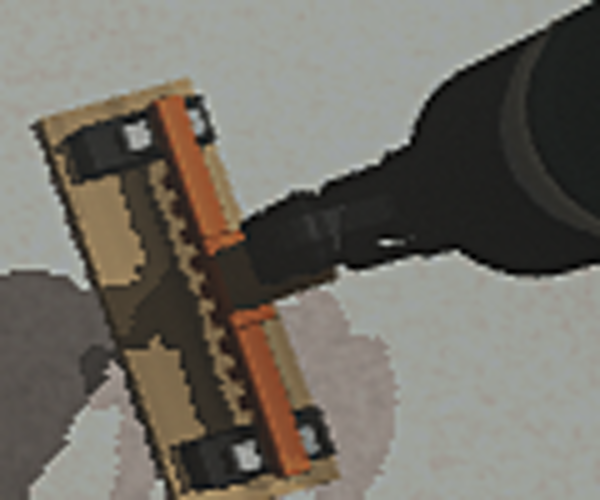

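Run:
```python
from h import *
for p in [(.5433,-.294,.135),(.5433,-.294,.175),(.5429,-.256,.175),(.5429,-.325,.175),(.5433,-.294,.06)]: print(p,(proj("side",p)-(proj("side",[.5433,-.294,.13]).astype(int)-[60,50]))*5)
```

```text
(0.5433, -0.294, 0.135) [301.66325708 245.51111764]
(0.5433, -0.294, 0.175) [305.70678425 188.54260408]
(0.5429, -0.256, 0.175) [307.06243517 224.60330077]
(0.5429, -0.325, 0.175) [305.8391585  160.17949489]
(0.5433, -0.294, 0.06) [294.52232321 346.11842664]
```

The fingers sit just above the handle: at column 315 against 304 in the side crop, a difference of 1–2 mm. Now I lower onto it.

```bash
python3 -m creep '[{"grip":6,"dp":[1.5,-0.8,0.1],"rotation":[0,0,0]},{"grip":6,"dp":[3,-0.8,0.1],"rotation":[0,0,0]},{"grip":6,"dp":[4.5,-0.8,0.1],"rotation":[0,0,0]},{"grip":6,"dp":[5,-0.8,0.1],"rotation":[0,0,0]},{"grip":6,"dp":[5,-0.8,0.1],"rotation":[0,0,0]}]'
python3 plan.py .5433 -.2942 .105 .043
```

```text
time: 2.87
tool_pos: [0.5432, -0.2939, 0.1335]
tcp_rot: [-0.034, 1.573, 0.037]
wrist_force: [-0.1, -0.5, -0.2]
width: 0.706
t 2.87 pos [ 0.5432 -0.2939  0.1335] F [-0.0618 -0.4589 -0.1793] M [-0.0343 -0.0302  0.0037] w 0.706
dp cm [ 2.852  -0.031   0.0159] | 2.8521696670811423 rot [ 0.0022 -0.0025 -0.0016]
```

```bash
python3 -m creep '[{"grip":6,"dp":[1,0,0.1],"rotation":[0,0,0]},{"grip":6,"dp":[2,0,0.1],"rotation":[0,0,0]},{"grip":6,"dp":[2.8,0,0.1],"rotation":[0,0,0]},{"grip":6,"dp":[2.8,0,0.1],"rotation":[0,0,0]},{"grip":6,"dp":[2.8,0,0.1],"rotation":[0,0,0]}]'
python3 - <<'E'
from h import *
for n in("side","top"):
    p,d=bot.read_camera(n); 
    u=proj(n,[.5433,-.294,.13]).astype(int); crop(p[:,:,::-1].copy(),u[0]-60,max(u[1]-50,0),120,100,5,f"pics/{n}2.png")
E
python3 plan.py .5433 -.2942 .105 .043
```

```text
time: 3.28
tool_pos: [0.5448, -0.2947, 0.1064]
tcp_rot: [-0.034, 1.572, 0.035]
wrist_force: [0.6, 0.4, -0.1]
width: 0.702
t 3.38 pos [ 0.5456 -0.2952  0.1075] F [ 0.3971  0.2655 -0.2776] M [ 0.0005  0.0254 -0.0166] w 0.702
dp cm [ 0.2515  0.1138 -0.2221] | 0.3542681330334904 rot [0.0012 0.0003 0.0002]
```

View pics/side2.png

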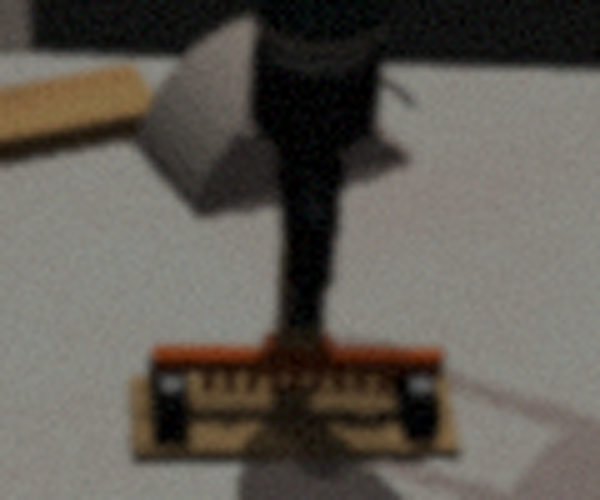

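View pics/top2.png

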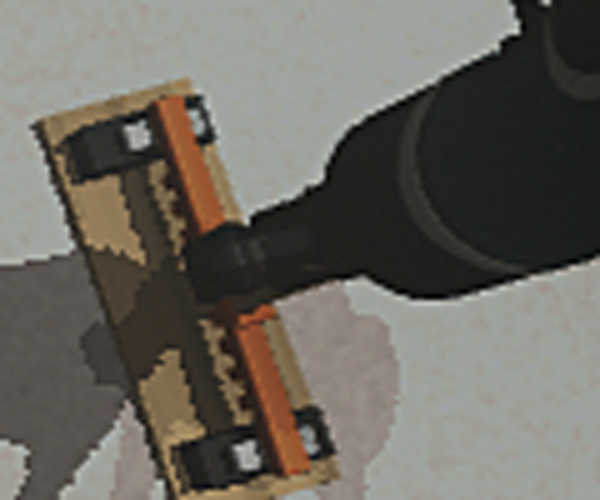

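```bash
python3 -m creep '[{"grip":4,"dp":[0.2,0.05,-0.1],"rotation":[0,0,0]},{"grip":3,"dp":[0.2,0.05,-0.1],"rotation":[0,0,0]},{"grip":2.4,"dp":[0.2,0.05,-0.1],"rotation":[0,0,0]},{"grip":2,"dp":[0.2,0.05,-0.1],"rotation":[0,0,0]},{"grip":1.5,"dp":[0.2,0.05,-0.1],"rotation":[0,0,0]}]' 30
python3 plan.py .5433 -.2942 .105 .043
python3 -m creep '[{"grip":1,"dp":[0,0,0],"rotation":[0,0,0]},{"grip":1,"dp":[0,0,0],"rotation":[0,0,0]},{"grip":1,"dp":[0,0,0],"rotation":[0,0,0]}]' 30
python3 plan.py .5433 -.2942 .105 .043
```

```text
time: 3.8
tool_pos: [0.5444, -0.2947, 0.1056]
tcp_rot: [-0.035, 1.57, 0.035]
wrist_force: [0.1, 0.4, 1.3]
width: 0.185
t 3.8 pos [ 0.5444 -0.2947  0.1056] F [0.0834 0.4215 1.3009] M [0.0246 0.034  0.0293] w 0.185
dp cm [ 0.0566  0.0542 -0.1117] | 0.13646243710749428 rot [0.0011 0.0003 0.0002]
time: 4.05
tool_pos: [0.5445, -0.2947, 0.1056]
tcp_rot: [-0.035, 1.57, 0.035]
wrist_force: [-1.5, 0.4, 0.6]
width: 0.184
t 4.05 pos [ 0.5445 -0.2947  0.1056] F [-1.48    0.3627  0.625 ] M [ 0.0293  0.0446 -0.04  ] w 0.184
dp cm [ 0.0571  0.0534 -0.1134] | 0.13777147941671253 rot [0.0012 0.0003 0.0002]
```

```bash
python3 -m creep '[{"grip":1,"dp":[0,0,0],"rotation":[0,0,0]},{"grip":1,"dp":[0,0,0],"rotation":[0,0,0]},{"grip":1,"dp":[-0.5,0,0],"rotation":[0,0,0]},{"grip":1,"dp":[-1.5,0,0],"rotation":[0,0,0]},{"grip":1,"dp":[-3,0,0],"rotation":[0,0,0]}]' 80
python3 -m creep '[{"grip":1,"dp":[-2,0,0],"rotation":[0,0,0]},{"grip":1,"dp":[-4,0,0],"rotation":[0,0,0]},{"grip":1,"dp":[-5,0,0],"rotation":[0,0,0]},{"grip":1,"dp":[-6,0,0],"rotation":[0,0,0]},{"grip":1,"dp":[-6,0,0],"rotation":[0,0,0]}]'
python3 plan.py .5057 .2045 .1750 0.001
python3 - <<'E'
from h import *
np.set_printoptions(precision=4,suppress=True)
TT=lambda p:((p[0]+.5)/5-.5+235,(p[1]+.5)/5-.5+200)
for a,b in [((192,233),(356,438)),((240,256),(432,437)),((307,232),(489,420))]:
    A=onz("top",TT(a),.043);B=onz("top",TT(b),.043);print((A-[.5057,.11,0]),(B-[.5057,.11,0]),(A+B)/2-[.5057,.11,0],np.linalg.norm(A-B),np.degrees(np.arctan2(*(A-B)[1::-1])))
E
```

```text
time: 4.47
tool_pos: [0.5429, -0.2938, 0.1338]
tcp_rot: [-0.033, 1.574, 0.037]
wrist_force: [-0.2, -0.2, -3.0]
width: 0.178
time: 4.88
tool_pos: [0.5455, -0.2953, 0.198]
tcp_rot: [-0.036, 1.567, 0.033]
wrist_force: [0.9, 0.4, -0.5]
width: 0.179
t 4.88 pos [ 0.5455 -0.2953  0.198 ] F [ 0.8667  0.4327 -0.5389] M [0.0129 0.0271 0.0613] w 0.179
dp cm [ 2.1794 50.1131 -1.7773] | 50.191941048831964 rot [0.0431 0.0035 0.0022]
[0.0602 0.0689 0.043 ] [-0.0475  0.0126  0.043 ] [0.0063 0.0408 0.043 ] 0.12151001094363731 27.62384810980616
[0.0449 0.0489 0.043 ] [-0.0543 -0.0216  0.043 ] [-0.0047  0.0137  0.043 ] 0.1217591732603521 35.40549397641155
[0.0494 0.016  0.043 ] [-0.0523 -0.0489  0.043 ] [-0.0015 -0.0164  0.043 ] 0.12061062584417419 32.534273306108645
```

```bash
python3 -m creep '[{"grip":1,"dp":[0,2,0],"rotation":[0.01,0,0]},{"grip":1,"dp":[0,5.5,-0.2],"rotation":[0.02,0,0]},{"grip":1,"dp":[0,9.3,-0.4],"rotation":[0.03,0,0]},{"grip":1,"dp":[0,13.1,-0.5],"rotation":[0.043,0,0]},{"grip":1,"dp":[0,17,-0.7],"rotation":[0.043,0,0]}]'
python3 -m creep '[{"grip":1,"dp":[0,3.9,-0.3],"rotation":[0,0,0]},{"grip":1,"dp":[0,7.8,-0.5],"rotation":[0,0,0]},{"grip":1,"dp":[0,11.7,-0.7],"rotation":[0,0,0]},{"grip":1,"dp":[0,15.6,-0.9],"rotation":[0,0,0]},{"grip":1,"dp":[0,19.5,-1.1],"rotation":[0,0,0]}]'
python3 plan.py .5057 .2045 .1750 0.001
```

```text
time: 5.3
tool_pos: [0.5286, -0.1236, 0.1938]
tcp_rot: [0.001, 1.573, 0.0]
wrist_force: [1.6, 0.5, -1.9]
width: 0.176
time: 5.72
tool_pos: [0.5172, 0.0716, 0.1941]
tcp_rot: [-0.001, 1.573, 0.001]
wrist_force: [0.9, 0.1, -1.5]
width: 0.18
t 5.72 pos [0.5172 0.0716 0.1941] F [ 0.8571  0.1156 -1.4958] M [-0.0125  0.007   0.0338] w 0.18
dp cm [ 1.9063 13.2905 -1.1371] | 13.474539030090977 rot [-0.     -0.0018  0.0002]
```

```bash
python3 -m creep '[{"grip":1,"dp":[0.3,3.8,-0.3],"rotation":[0,0,0]},{"grip":1,"dp":[0.6,7.4,-0.6],"rotation":[0,0,0]},{"grip":1,"dp":[0.9,10.6,-0.9],"rotation":[0,0,0]},{"grip":1,"dp":[1.2,12.4,-1.1],"rotation":[0,0,0]},{"grip":1,"dp":[1.2,13,-1.1],"rotation":[0,0,0]}]'
python3 -m creep '[{"grip":1,"dp":[0,0,0],"rotation":[0,0,0]},{"grip":1,"dp":[0,0,0],"rotation":[0,0,0]},{"grip":1,"dp":[0,0,0],"rotation":[0,0,0]},{"grip":1,"dp":[0,0,0],"rotation":[0,0,0]}]'
python3 - <<'E'
from h import *
for n in("side","top"):
    p,d=bot.read_camera(n); np.save(f"pics/{n}3.npy",d);cv2.imwrite(f"pics/{n}3f.png",p[:,:,::-1])
    u=proj(n,[.5057,.17,.09]).astype(int); crop(p[:,:,::-1].copy(),u[0]-70,max(u[1]-60,0),150,120,5,f"pics/{n}3.png")
E
python3 plan.py .5057 .2045 .1750 0.001
```

```text
time: 6.13
tool_pos: [0.5055, 0.2024, 0.1812]
tcp_rot: [-0.004, 1.574, 0.003]
wrist_force: [-0.5, -0.4, -1.9]
width: 0.176
time: 6.47
tool_pos: [0.5076, 0.1986, 0.1832]
tcp_rot: [-0.0, 1.571, -0.001]
wrist_force: [-0.6, -0.5, -1.2]
width: 0.175
t 6.57 pos [0.5078 0.1987 0.1834] F [ 0.1438  0.4778 -2.5093] M [ 0.0087  0.0477 -0.0022] w 0.18
dp cm [ 0.8407  0.5759 -0.2055] | 1.039581166002754 rot [-0.0015  0.0002  0.0001]
```

View pics/side3.png

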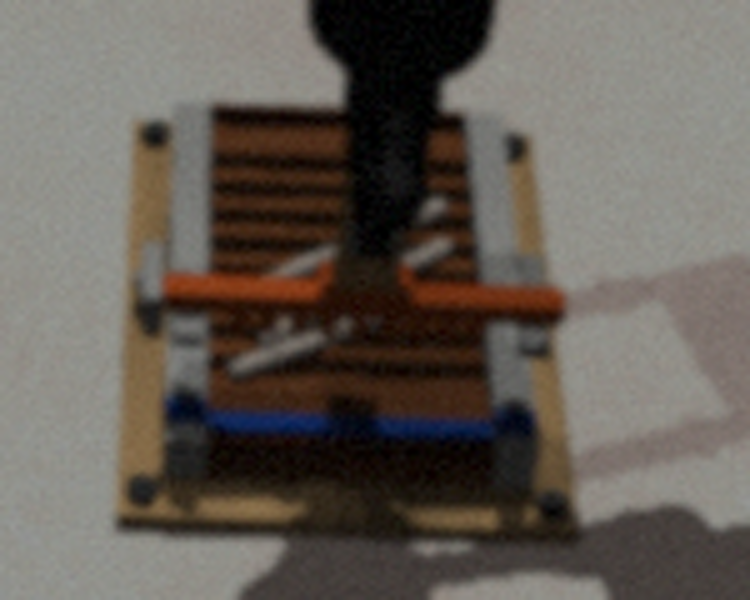

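View pics/top3.png

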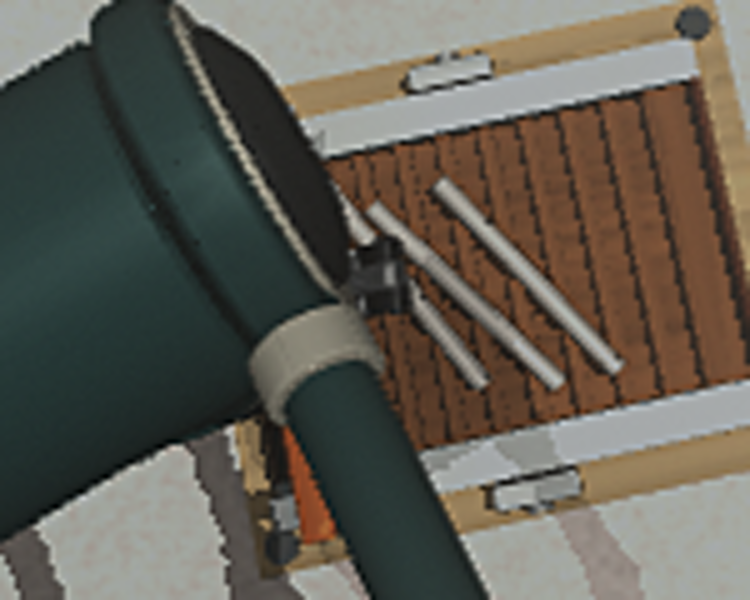

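Run:
```python
from h import *
np.set_printoptions(precision=4,suppress=True)
u=proj("side",[.5057,.17,.09]).astype(int);D=np.load("pics/side3.npy")
for p in [(163,287),(567,302)]:
    q=((p[0]+.5)/5-.5+u[0]-70,(p[1]+.5)/5-.5+max(u[1]-60,0)); print(onz("side",q,.125))
W=None
K,Rc,t=KRt("side");v,uu=np.mgrid[:400,:640];P=(np.stack([(uu-K[0,2])/K[0,0]*D,(v-K[1,2])/K[1,1]*D,D],-1)-t)@Rc
hsv=cv2.cvtColor(cv2.imread("pics/side3f.png"),cv2.COLOR_BGR2HSV);m=(D>0)&(hsv[...,0]<12)&(hsv[...,1]>130)&(hsv[...,2]>50)&(abs(P[...,2]-.125)<.012)&(abs(P[...,1]-.2)<.03)&(abs(P[...,0]-.5)<.12)
p=P[m];print(m.sum(),p.mean(0),p.min(0),p.max(0),np.polyfit(p[:,0],p[:,1],1),np.polyfit(p[:,0],p[:,2],1))
```

```text
[0.5985 0.1933 0.125 ]
[0.4114 0.1936 0.125 ]
312 [0.5093 0.1989 0.1315] [0.4147 0.1899 0.1193] [0.5968 0.2071 0.1364] [-0.0025  0.2002] [-0.0015  0.1323]
```

```bash
python3 -m creep '[{"grip":1,"dp":[1,0.3,0],"rotation":[0,0,0]},{"grip":1,"dp":[2.5,0.6,0],"rotation":[0,0,0]},{"grip":1,"dp":[4,0.6,0],"rotation":[0,0,0]},{"grip":1,"dp":[4.7,0.6,0],"rotation":[0,0,0]},{"grip":1,"dp":[4.7,0.6,0],"rotation":[0,0,0]}]'
python3 -m creep '[{"grip":1,"dp":[0,0,0],"rotation":[0,0,0]},{"grip":1,"dp":[0,0,0],"rotation":[0,0,0]},{"grip":1,"dp":[0,0,0],"rotation":[0,0,0]},{"grip":1,"dp":[0,0,0],"rotation":[0,0,0]}]'
python3 plan.py .5075 .2050 .1285 0.0
python3 -m creep '[{"grip":1,"dp":[0,0,0],"rotation":[0,0,0]}]'
python3 -m creep '[{"grip":1,"dp":[0,0,0],"rotation":[0,0,0]}]'
python3 -m creep '[{"grip":1,"dp":[0,0,0],"rotation":[0,0,0]}]'
python3 plan.py .5075 .2050 .1285 0.0
```

```text
time: 6.98
tool_pos: [0.5056, 0.205, 0.1335]
tcp_rot: [-0.002, 1.575, -0.001]
wrist_force: [-0.2, 0.6, -2.3]
width: 0.18
time: 7.32
tool_pos: [0.5082, 0.2061, 0.1373]
tcp_rot: [-0.0, 1.569, 0.001]
wrist_force: [0.3, 0.3, -2.0]
width: 0.175
t 7.32 pos [0.5082 0.2061 0.1373] F [ 0.3478  0.3476 -2.0133] M [-0.0359  0.0063  0.0202] w 0.175
dp cm [ 0.8838 -0.1111 -0.0696] | 0.8934721939047399 rot [ 0.0011  0.0018 -0.0006]
time: 7.4
tool_pos: [0.508, 0.2061, 0.1371]
tcp_rot: [-0.001, 1.569, 0.001]
wrist_force: [-1.0, -0.7, -1.0]
width: 0.177
time: 7.48
tool_pos: [0.5077, 0.206, 0.1368]
tcp_rot: [-0.001, 1.57, 0.001]
wrist_force: [0.1, 0.2, -1.9]
width: 0.175
time: 7.57
tool_pos: [0.5076, 0.2059, 0.1366]
tcp_rot: [-0.001, 1.57, 0.001]
wrist_force: [0.3, -0.1, -1.4]
width: 0.179
t 7.57 pos [0.5076 0.2059 0.1366] F [ 0.268  -0.1319 -1.3841] M [-0.0063  0.0382  0.03  ] w 0.179
dp cm [ 0.8096 -0.0921 -0.0074] | 0.814871545728055 rot [ 0.0012  0.0005 -0.0002]
```

```bash
python3 -m creep '[{"grip":1,"dp":[0.15,0,0],"rotation":[0,0,0]},{"grip":1,"dp":[0.3,0,0],"rotation":[0,0,0]},{"grip":1,"dp":[0.45,0,0],"rotation":[0,0,0]},{"grip":1,"dp":[0.55,0,0],"rotation":[0,0,0]},{"grip":1,"dp":[0.6,0,0],"rotation":[0,0,0]}]'
python3 -m creep '[{"grip":1,"dp":[0,0,0],"rotation":[0,0,0]},{"grip":1,"dp":[0,0,0],"rotation":[0,0,0]}]'
python3 -m creep '[{"grip":1,"dp":[0.05,0,0],"rotation":[0,0,0]},{"grip":1,"dp":[0.1,0,0],"rotation":[0,0,0]}]'
python3 plan.py .5075 .2050 .1285 0.0
```

```text
time: 7.98
tool_pos: [0.5072, 0.2058, 0.1299]
tcp_rot: [-0.001, 1.571, 0.001]
wrist_force: [-0.1, 0.2, -1.8]
width: 0.177
time: 8.15
tool_pos: [0.5074, 0.2058, 0.1302]
tcp_rot: [-0.001, 1.571, 0.001]
wrist_force: [0.6, 0.4, -1.1]
width: 0.174
time: 8.32
tool_pos: [0.5075, 0.2059, 0.1294]
tcp_rot: [-0.001, 1.571, 0.001]
wrist_force: [0.1, -0.6, -1.3]
width: 0.178
t 8.32 pos [0.5075 0.2059 0.1294] F [ 0.0979 -0.5752 -1.2581] M [0.0105 0.0107 0.046 ] w 0.178
dp cm [ 0.0856 -0.0908 -0.0032] | 0.12479650769100965 rot [ 0.0012  0.0002 -0.0001]
```

```bash
python3 -m creep '[{"grip":1,"dp":[0.05,0,0],"rotation":[0,0,0]},{"grip":1,"dp":[0.1,0,0],"rotation":[0,0,0]},{"grip":1,"dp":[0.15,0,0],"rotation":[0,0,0]}]'
python3 -m creep '[{"grip":1,"dp":[0.03,0,0],"rotation":[0,0,0]},{"grip":1,"dp":[0.06,0,0],"rotation":[0,0,0]}]'
```

```text
time: 8.57
tool_pos: [0.5074, 0.2059, 0.1277]
tcp_rot: [-0.001, 1.571, 0.001]
wrist_force: [-0.3, -0.2, -1.2]
width: 0.179
time: 8.73
tool_pos: [0.5074, 0.2059, 0.1271]
tcp_rot: [-0.001, 1.571, 0.001]
wrist_force: [-0.6, 0.5, -2.0]
width: 0.178
```

```bash
python3 -m creep '[{"grip":1,"dp":[0.03,0,0],"rotation":[0,0,0]},{"grip":1,"dp":[0.06,0,0],"rotation":[0,0,0]}]'
```

```text
time: 8.9
tool_pos: [0.5074, 0.2059, 0.1266]
tcp_rot: [-0.001, 1.571, 0.001]
wrist_force: [-0.1, 1.3, -2.5]
width: 0.178
```

```bash
python3 -m creep '[{"grip":1,"dp":[0.03,0,0],"rotation":[0,0,0]},{"grip":1,"dp":[0.05,0,0],"rotation":[0,0,0]}]'
```

```text
time: 9.07
tool_pos: [0.5074, 0.2059, 0.126]
tcp_rot: [-0.001, 1.571, 0.001]
wrist_force: [-0.2, 0.2, -2.1]
width: 0.178
```

```bash
python3 -m creep '[{"grip":1,"dp":[0.03,0,0],"rotation":[0,0,0]},{"grip":1,"dp":[0.05,0,0],"rotation":[0,0,0]}]'
```

```text
time: 9.23
tool_pos: [0.5074, 0.2059, 0.1255]
tcp_rot: [-0.001, 1.571, 0.001]
wrist_force: [0.2, -1.4, -1.0]
width: 0.178
```

```bash
python3 -m creep '[{"grip":1,"dp":[0.02,0,0],"rotation":[0,0,0]},{"grip":1,"dp":[0.04,0,0],"rotation":[0,0,0]}]'
```

```text
time: 9.4
tool_pos: [0.5074, 0.2059, 0.1252]
tcp_rot: [-0.001, 1.571, 0.001]
wrist_force: [-0.7, -0.1, -2.8]
width: 0.179
```

```bash
python3 -m creep '[{"grip":1,"dp":[0.02,0,0],"rotation":[0,0,0]},{"grip":1,"dp":[0.04,0,0],"rotation":[0,0,0]}]'
```

```text
time: 9.57
tool_pos: [0.5074, 0.2059, 0.1247]
tcp_rot: [-0.001, 1.571, 0.001]
wrist_force: [-0.0, 0.7, -2.0]
width: 0.18
```

```bash
python3 -m creep '[{"grip":1,"dp":[0.02,0,0],"rotation":[0,0,0]},{"grip":1,"dp":[0.04,0,0],"rotation":[0,0,0]}]'
```

```text
time: 9.73
tool_pos: [0.5074, 0.2059, 0.1244]
tcp_rot: [-0.001, 1.571, 0.001]
wrist_force: [-0.2, -0.3, -1.5]
width: 0.172
```

```bash
python3 -m creep '[{"grip":1,"dp":[0.02,0,0],"rotation":[0,0,0]},{"grip":1,"dp":[0.04,0,0],"rotation":[0,0,0]}]'
```

```text
time: 9.9
tool_pos: [0.5074, 0.2059, 0.124]
tcp_rot: [-0.001, 1.571, 0.001]
wrist_force: [-0.5, 0.3, -2.1]
width: 0.181
```

```bash
python3 -m creep '[{"grip":1,"dp":[0.02,0,0],"rotation":[0,0,0]},{"grip":1,"dp":[0.03,0,0],"rotation":[0,0,0]}]'
```

```text
time: 10.07
tool_pos: [0.5074, 0.2059, 0.1237]
tcp_rot: [-0.001, 1.571, 0.001]
wrist_force: [-0.6, -1.0, -0.8]
width: 0.172
```

```bash
python3 -m creep '[{"grip":1,"dp":[0.015,0,0],"rotation":[0,0,0]},{"grip":1,"dp":[0.03,0,0],"rotation":[0,0,0]}]'
```

```text
time: 10.23
tool_pos: [0.5075, 0.2059, 0.1237]
tcp_rot: [-0.001, 1.571, 0.001]
wrist_force: [-2.0, -0.2, 2.5]
width: 0.173
```

```bash
python3 -m creep '[{"grip":1,"dp":[0.015,0,0],"rotation":[0,0,0]},{"grip":1,"dp":[0.03,0,0],"rotation":[0,0,0]}]'
```

```text
time: 10.4
tool_pos: [0.5075, 0.2059, 0.1237]
tcp_rot: [-0.001, 1.571, 0.001]
wrist_force: [-2.5, -0.9, 5.2]
width: 0.174
```

```bash
python3 -m creep '[{"grip":1,"dp":[0,0,0],"rotation":[0,0,0]},{"grip":1,"dp":[0,0,0],"rotation":[0,0,0]},{"grip":1,"dp":[0,0,0],"rotation":[0,0,0]},{"grip":1,"dp":[0,0,0],"rotation":[0,0,0]}]'; python3 plan.py .5075 .195 .1237 0
```

```text
time: 10.73
tool_pos: [0.5075, 0.2059, 0.1237]
tcp_rot: [-0.001, 1.571, 0.001]
wrist_force: [-2.6, -0.5, 5.3]
width: 0.177
t 10.73 pos [0.5075 0.2059 0.1237] F [-2.6003 -0.4866  5.3098] M [-0.1649  0.4638  0.0037] w 0.177
dp cm [ 0.0003 -1.0905  0.0002] | 1.0905156351741976 rot [ 0.0012  0.0002 -0.    ]
```

```bash
python3 -m creep '[{"grip":1,"dp":[0,-0.1,0],"rotation":[0,0,0]},{"grip":1,"dp":[0,-0.2,0],"rotation":[0,0,0]},{"grip":1,"dp":[0,-0.35,0],"rotation":[0,0,0]},{"grip":1,"dp":[0,-0.5,0],"rotation":[0,0,0]}]'; python3 plan.py .5075 .195 .1237 0
```

```text
time: 11.07
tool_pos: [0.5083, 0.2016, 0.1237]
tcp_rot: [0.001, 1.569, 0.002]
wrist_force: [-0.3, 3.3, 4.0]
width: 0.175
t 11.07 pos [0.5083 0.2016 0.1237] F [-0.2901  3.264   4.0005] M [ 0.7213  0.1761 -0.021 ] w 0.175
dp cm [-0.0034 -0.6566 -0.08  ] | 0.6614453599297222 rot [ 0.0009  0.002  -0.0016]
```

```bash
python3 -m creep '[{"grip":1,"dp":[0,-0.2,0],"rotation":[0,0,0]},{"grip":1,"dp":[0,-0.4,0],"rotation":[0,0,0]},{"grip":1,"dp":[0,-0.6,0],"rotation":[0,0,0]},{"grip":1,"dp":[0,-0.8,0],"rotation":[0,0,0]}]'; python3 plan.py .5075 .195 .1237 0
```

```text
time: 11.4
tool_pos: [0.5081, 0.1931, 0.1237]
tcp_rot: [0.0, 1.569, 0.002]
wrist_force: [0.3, 4.1, 5.0]
width: 0.18
t 11.4 pos [0.5081 0.1931 0.1237] F [0.3137 4.0936 5.0449] M [ 0.9479  0.0513 -0.0839] w 0.18
dp cm [-0.0047  0.1884 -0.0634] | 0.1988705884635848 rot [ 0.0009  0.0015 -0.001 ]
```

```bash
python3 -m creep '[{"grip":1,"dp":[0,-0.2,0],"rotation":[0,0,0]},{"grip":1,"dp":[0,-0.4,0],"rotation":[0,0,0]},{"grip":1,"dp":[0,-0.6,0],"rotation":[0,0,0]},{"grip":1,"dp":[0,-0.8,0],"rotation":[0,0,0]}]'
```

```text
time: 11.73
tool_pos: [0.5081, 0.1851, 0.1237]
tcp_rot: [0.0, 1.569, 0.001]
wrist_force: [-0.9, 4.6, 6.0]
width: 0.182
```

```bash
python3 -m creep '[{"grip":1,"dp":[0,-0.2,0],"rotation":[0,0,0]},{"grip":1,"dp":[0,-0.4,0],"rotation":[0,0,0]},{"grip":1,"dp":[0,-0.6,0],"rotation":[0,0,0]},{"grip":1,"dp":[0,-0.8,0],"rotation":[0,0,0]}]'
```

```text
time: 12.07
tool_pos: [0.5081, 0.1771, 0.1237]
tcp_rot: [0.0, 1.569, 0.001]
wrist_force: [-0.6, 4.2, 5.2]
width: 0.181
```

```bash
python3 -m creep '[{"grip":1,"dp":[0,-0.2,0],"rotation":[0,0,0]},{"grip":1,"dp":[0,-0.4,0],"rotation":[0,0,0]},{"grip":1,"dp":[0,-0.6,0],"rotation":[0,0,0]},{"grip":1,"dp":[0,-0.8,0],"rotation":[0,0,0]}]'
```

```text
time: 12.4
tool_pos: [0.5081, 0.169, 0.1236]
tcp_rot: [0.0, 1.569, 0.001]
wrist_force: [0.3, 4.0, 4.6]
width: 0.174
```

```bash
python3 -m creep '[{"grip":1,"dp":[0,-0.2,0],"rotation":[0,0,0]},{"grip":1,"dp":[0,-0.4,0],"rotation":[0,0,0]},{"grip":1,"dp":[0,-0.6,0],"rotation":[0,0,0]},{"grip":1,"dp":[0,-0.8,0],"rotation":[0,0,0]}]'; python3 plan.py .5075 .195 .1237 0
```

```text
time: 12.73
tool_pos: [0.5081, 0.161, 0.1236]
tcp_rot: [-0.0, 1.569, 0.001]
wrist_force: [-0.6, 4.5, 6.0]
width: 0.179
t 12.73 pos [0.5081 0.161  0.1236] F [-0.5669  4.4555  6.0342] M [ 0.9628  0.0695 -0.0662] w 0.179
dp cm [-0.0041  3.3976 -0.0553] | 3.3980222209267277 rot [ 0.001   0.0014 -0.0009]
```

```bash
cat > look.py <<'E'
import sys
from h import *
n,tag=sys.argv[1],sys.argv[2]
p,d=bot.read_camera(n); np.save(f"pics/{n}{tag}.npy",d);cv2.imwrite(f"pics/{n}{tag}f.png",p[:,:,::-1])
u=proj(n,[.5057,.12,.06]).astype(int); g=np.clip(p[:,:,::-1].astype(float)*1.4,0,255).astype(np.uint8); crop(g,u[0]-65,max(u[1]-55,0),130,110,6,f"pics/{n}{tag}.png")
E
python3 look.py side 4;python3 look.py top 4
```

```text
(no output)
```

View pics/side4.png

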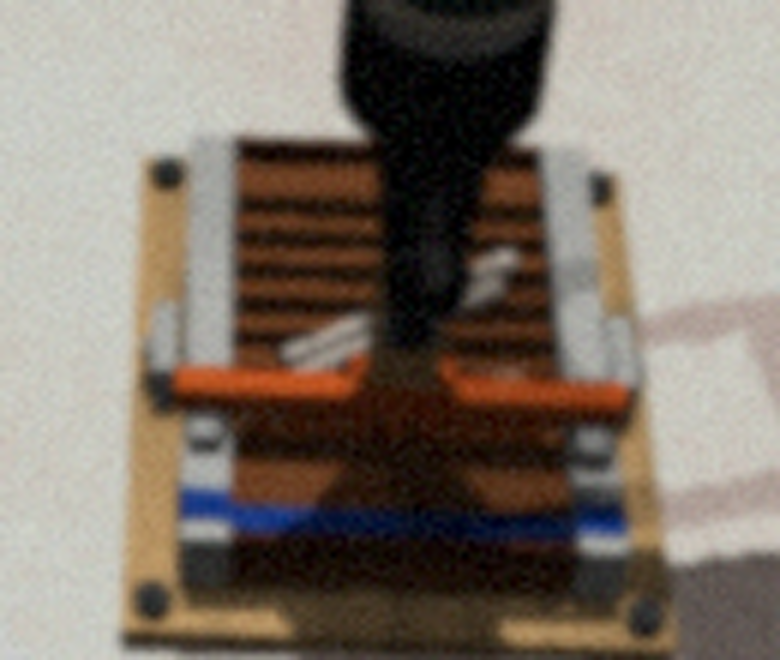

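View pics/top4.png

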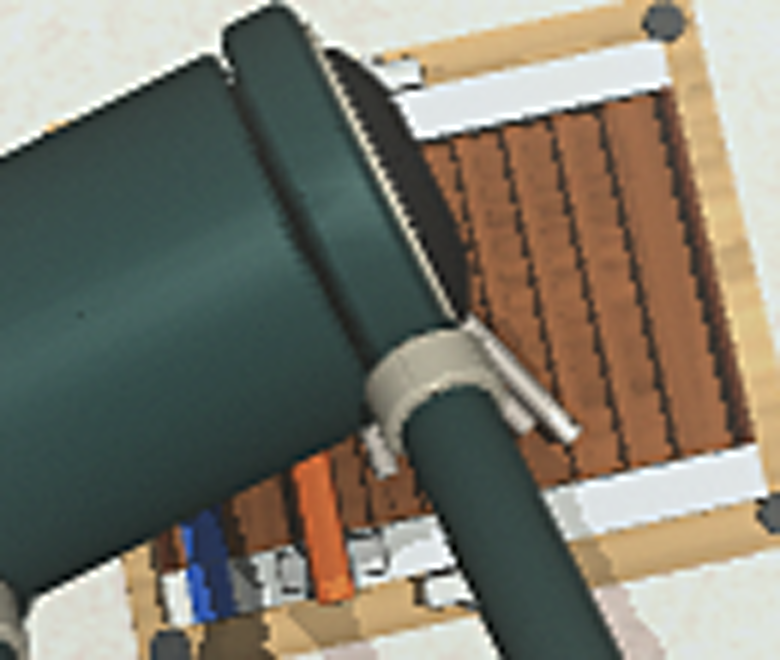

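```bash
python3 -m creep '[{"grip":1,"dp":[0,-0.2,0],"rotation":[0,0,0]},{"grip":1,"dp":[0,-0.4,0],"rotation":[0,0,0]},{"grip":1,"dp":[0,-0.6,0],"rotation":[0,0,0]}]'
```

```text
time: 13.08
tool_pos: [0.5081, 0.1551, 0.1236]
tcp_rot: [0.0, 1.57, 0.001]
wrist_force: [-0.1, 4.5, 5.8]
width: 0.178
```

```bash
python3 -m creep '[{"grip":1,"dp":[0,-0.2,0],"rotation":[0,0,0]},{"grip":1,"dp":[0,-0.4,0],"rotation":[0,0,0]},{"grip":1,"dp":[0,-0.6,0],"rotation":[0,0,0]}]';python3 look.py side 5
```

```text
time: 13.33
tool_pos: [0.5081, 0.149, 0.1236]
tcp_rot: [-0.0, 1.569, 0.001]
wrist_force: [1.1, 3.5, 5.5]
width: 0.176
```

View pics/side5.png

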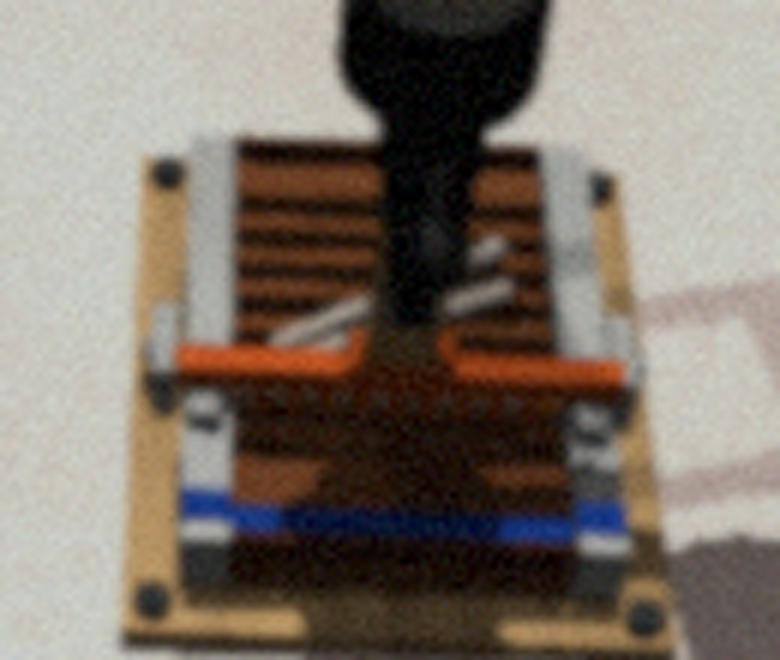

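```bash
python3 -m creep '[{"grip":1,"dp":[0,-0.2,0],"rotation":[0,0,0]},{"grip":1,"dp":[0,-0.4,0],"rotation":[0,0,0]},{"grip":1,"dp":[0,-0.6,0],"rotation":[0,0,0]}]'
```

```text
time: 13.63
tool_pos: [0.5081, 0.143, 0.1236]
tcp_rot: [0.0, 1.57, 0.001]
wrist_force: [-0.5, 4.3, 5.4]
width: 0.175
```

```bash
python3 -m creep '[{"grip":1,"dp":[0,-0.2,0],"rotation":[0,0,0]},{"grip":1,"dp":[0,-0.4,0],"rotation":[0,0,0]},{"grip":1,"dp":[0,-0.6,0],"rotation":[0,0,0]}]'
```

```text
time: 13.88
tool_pos: [0.5081, 0.137, 0.1236]
tcp_rot: [-0.0, 1.57, 0.001]
wrist_force: [-0.3, 3.7, 5.1]
width: 0.179
```

```bash
python3 -m creep '[{"grip":1,"dp":[0,-0.2,0],"rotation":[0,0,0]},{"grip":1,"dp":[0,-0.4,0],"rotation":[0,0,0]},{"grip":1,"dp":[0,-0.6,0],"rotation":[0,0,0]}]';python3 look.py side 6
```

```text
time: 14.13
tool_pos: [0.508, 0.1311, 0.1236]
tcp_rot: [-0.0, 1.57, 0.001]
wrist_force: [0.3, 4.8, 5.7]
width: 0.175
```

View pics/side6.png

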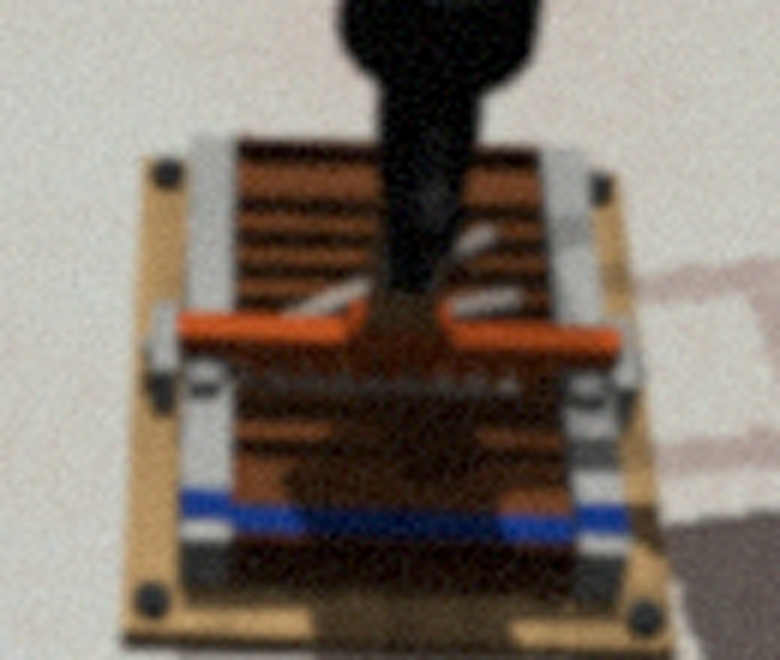

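```bash
python3 -m creep '[{"grip":1,"dp":[0,-0.2,0],"rotation":[0,0,0]},{"grip":1,"dp":[0,-0.4,0],"rotation":[0,0,0]},{"grip":1,"dp":[0,-0.6,0],"rotation":[0,0,0]}]'
```

```text
time: 14.43
tool_pos: [0.5081, 0.1251, 0.1236]
tcp_rot: [0.0, 1.57, 0.001]
wrist_force: [-0.1, 4.5, 6.4]
width: 0.176
```

```bash
python3 -m creep '[{"grip":1,"dp":[0,-0.2,0],"rotation":[0,0,0]},{"grip":1,"dp":[0,-0.4,0],"rotation":[0,0,0]},{"grip":1,"dp":[0,-0.6,0],"rotation":[0,0,0]}]'
```

```text
time: 14.68
tool_pos: [0.508, 0.119, 0.1236]
tcp_rot: [0.0, 1.57, 0.001]
wrist_force: [-1.2, 4.9, 5.7]
width: 0.181
```

```bash
python3 -m creep '[{"grip":1,"dp":[0,-0.2,0],"rotation":[0,0,0]},{"grip":1,"dp":[0,-0.4,0],"rotation":[0,0,0]},{"grip":1,"dp":[0,-0.6,0],"rotation":[0,0,0]}]';python3 look.py side 7
```

```text
time: 14.93
tool_pos: [0.508, 0.113, 0.1236]
tcp_rot: [-0.0, 1.57, 0.001]
wrist_force: [-0.4, 4.6, 5.9]
width: 0.176
```

View pics/side7.png

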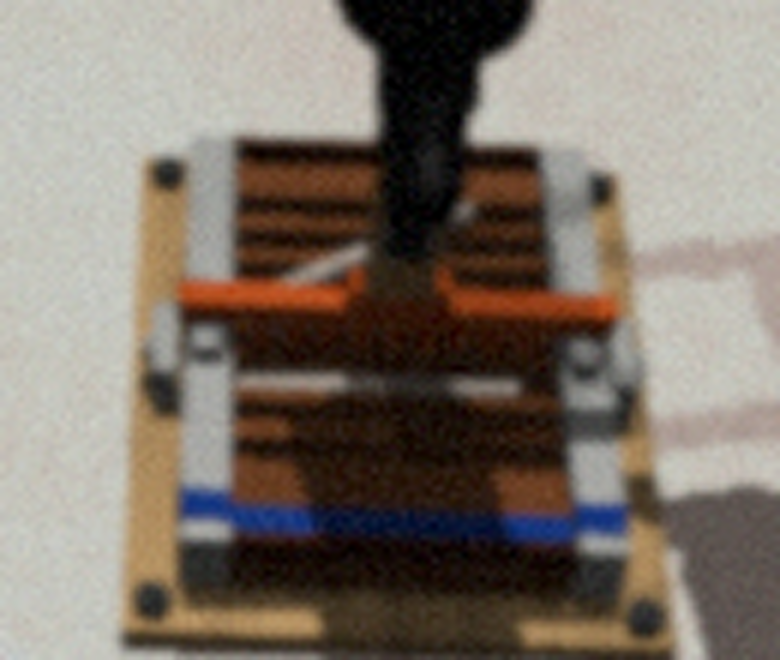

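```bash
python3 -m creep '[{"grip":1,"dp":[0,-0.2,0],"rotation":[0,0,0]},{"grip":1,"dp":[0,-0.4,0],"rotation":[0,0,0]},{"grip":1,"dp":[0,-0.6,0],"rotation":[0,0,0]}]'
```

```text
time: 15.23
tool_pos: [0.508, 0.107, 0.1236]
tcp_rot: [-0.0, 1.57, 0.001]
wrist_force: [0.1, 4.8, 6.7]
width: 0.178
```

```bash
python3 -m creep '[{"grip":1,"dp":[0,-0.2,0],"rotation":[0,0,0]},{"grip":1,"dp":[0,-0.4,0],"rotation":[0,0,0]},{"grip":1,"dp":[0,-0.6,0],"rotation":[0,0,0]}]'
```

```text
time: 15.48
tool_pos: [0.508, 0.101, 0.1236]
tcp_rot: [-0.0, 1.57, 0.001]
wrist_force: [-0.3, 4.3, 5.2]
width: 0.176
```

```bash
python3 -m creep '[{"grip":1,"dp":[0,-0.2,0],"rotation":[0,0,0]},{"grip":1,"dp":[0,-0.4,0],"rotation":[0,0,0]},{"grip":1,"dp":[0,-0.6,0],"rotation":[0,0,0]}]';python3 look.py side 8
```

```text
time: 15.73
tool_pos: [0.508, 0.095, 0.1236]
tcp_rot: [-0.0, 1.57, 0.001]
wrist_force: [0.9, 3.7, 5.6]
width: 0.179
```

View pics/side8.png

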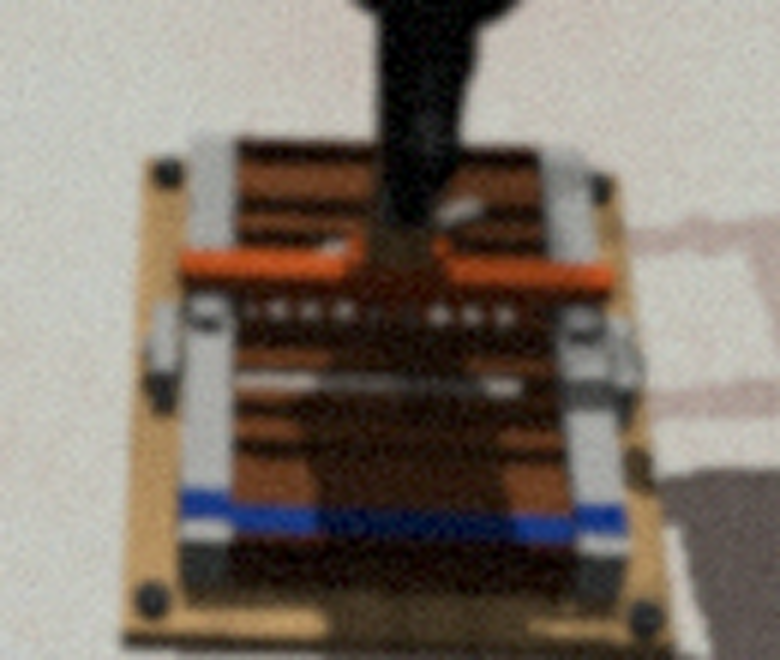

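```bash
python3 -m creep '[{"grip":1,"dp":[0,-0.2,0],"rotation":[0,0,0]},{"grip":1,"dp":[0,-0.4,0],"rotation":[0,0,0]},{"grip":1,"dp":[0,-0.6,0],"rotation":[0,0,0]}]'
```

```text
time: 16.03
tool_pos: [0.508, 0.089, 0.1236]
tcp_rot: [0.0, 1.57, 0.001]
wrist_force: [0.2, 4.9, 5.2]
width: 0.176
```

```bash
python3 -m creep '[{"grip":1,"dp":[0,-0.2,0],"rotation":[0,0,0]},{"grip":1,"dp":[0,-0.4,0],"rotation":[0,0,0]},{"grip":1,"dp":[0,-0.6,0],"rotation":[0,0,0]}]'
```

```text
time: 16.28
tool_pos: [0.508, 0.083, 0.1236]
tcp_rot: [-0.0, 1.57, 0.001]
wrist_force: [-0.0, 4.1, 6.4]
width: 0.175
```

```bash
python3 -m creep '[{"grip":1,"dp":[0,-0.2,0],"rotation":[0,0,0]},{"grip":1,"dp":[0,-0.4,0],"rotation":[0,0,0]},{"grip":1,"dp":[0,-0.6,0],"rotation":[0,0,0]}]';python3 look.py side 9
```

```text
time: 16.53
tool_pos: [0.5079, 0.077, 0.1236]
tcp_rot: [0.0, 1.57, 0.001]
wrist_force: [-0.3, 4.9, 6.6]
width: 0.179
```

View pics/side9.png

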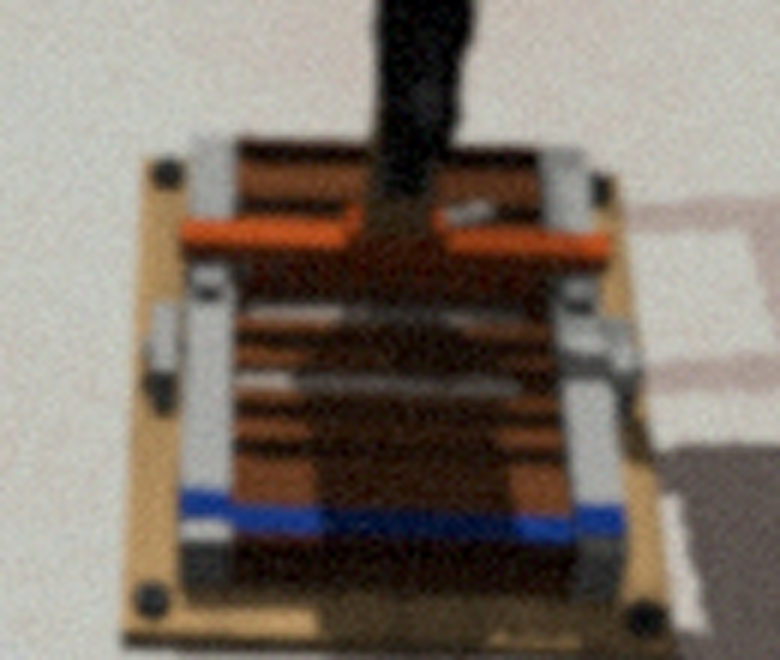

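```bash
python3 -m creep '[{"grip":1,"dp":[0,-0.2,0],"rotation":[0,0,0]},{"grip":1,"dp":[0,-0.4,0],"rotation":[0,0,0]},{"grip":1,"dp":[0,-0.6,0],"rotation":[0,0,0]}]'
```

```text
time: 16.83
tool_pos: [0.5079, 0.071, 0.1235]
tcp_rot: [-0.0, 1.57, 0.001]
wrist_force: [-0.8, 4.0, 6.2]
width: 0.177
```

```bash
python3 -m creep '[{"grip":1,"dp":[0,-0.2,0],"rotation":[0,0,0]},{"grip":1,"dp":[0,-0.4,0],"rotation":[0,0,0]},{"grip":1,"dp":[0,-0.6,0],"rotation":[0,0,0]}]';python3 look.py side 10
```

```text
time: 17.08
tool_pos: [0.5079, 0.065, 0.1236]
tcp_rot: [-0.0, 1.57, 0.001]
wrist_force: [-0.0, 3.9, 5.1]
width: 0.177
```

View pics/side10.png

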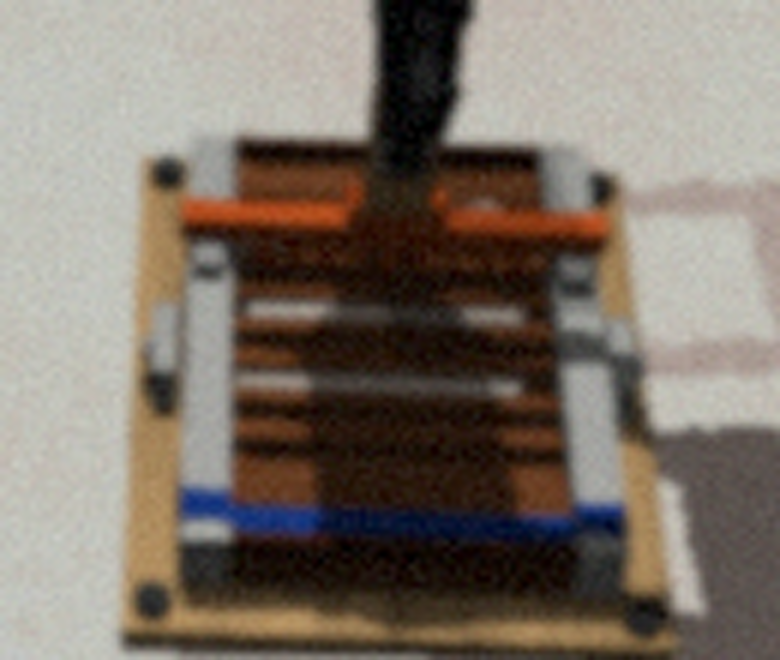

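```bash
python3 -m creep '[{"grip":1,"dp":[0,-0.2,0],"rotation":[0,0,0]},{"grip":1,"dp":[0,-0.4,0],"rotation":[0,0,0]},{"grip":1,"dp":[0,-0.6,0],"rotation":[0,0,0]}]'
```

```text
time: 17.38
tool_pos: [0.5079, 0.059, 0.1235]
tcp_rot: [-0.0, 1.57, 0.001]
wrist_force: [-1.0, 4.8, 6.0]
width: 0.176
```

```bash
python3 -m creep '[{"grip":1,"dp":[0,-0.2,0],"rotation":[0,0,0]},{"grip":1,"dp":[0,-0.4,0],"rotation":[0,0,0]},{"grip":1,"dp":[0,-0.6,0],"rotation":[0,0,0]}]';python3 look.py side 11; python3 look.py top 11
```

```text
time: 17.63
tool_pos: [0.5079, 0.0531, 0.1235]
tcp_rot: [-0.0, 1.57, 0.001]
wrist_force: [-1.0, 3.8, 5.1]
width: 0.178
```

View pics/side11.png

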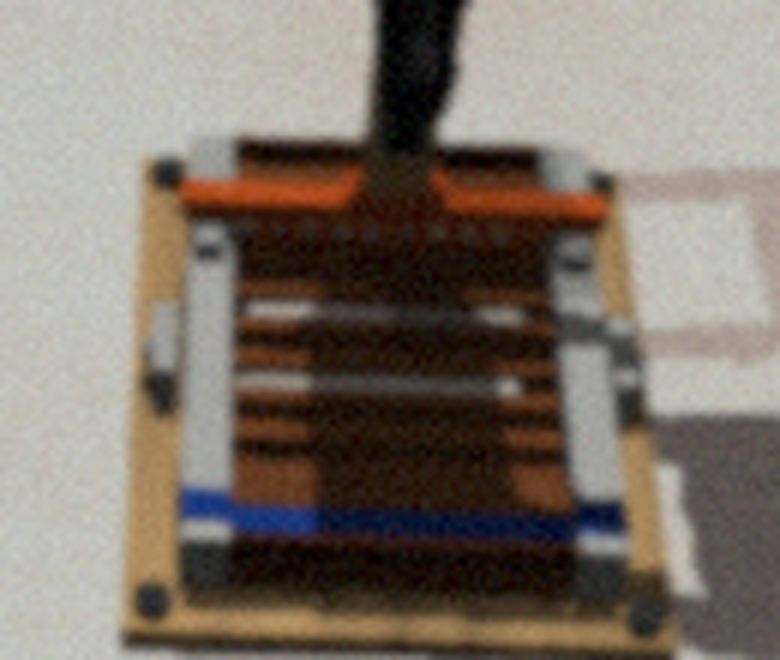

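View pics/top11.png

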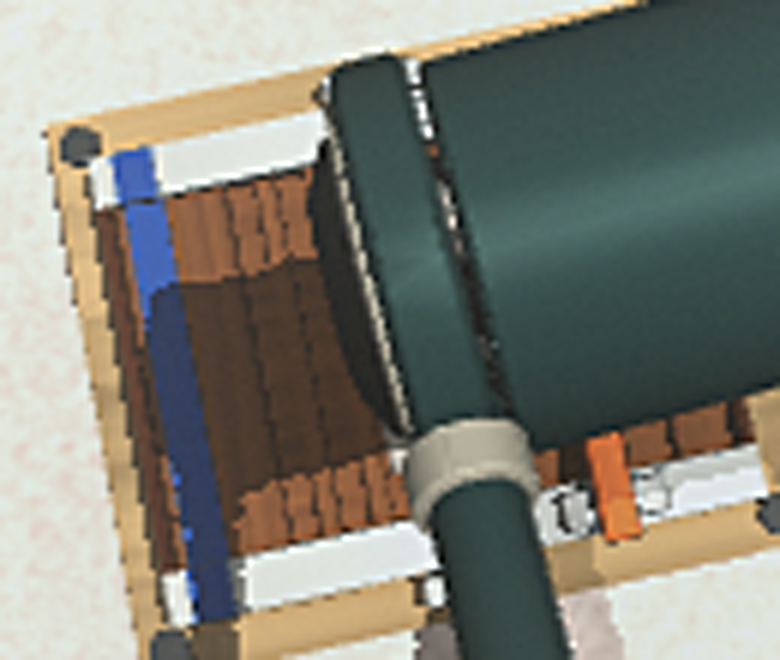

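```bash
python3 -m creep '[{"grip":1,"dp":[0,-0.2,0],"rotation":[0,0,0]},{"grip":1,"dp":[0,-0.4,0],"rotation":[0,0,0]},{"grip":1,"dp":[0,-0.6,0],"rotation":[0,0,0]},{"grip":1,"dp":[0,-0.8,0],"rotation":[0,0,0]}]'
```

```text
time: 18.07
tool_pos: [0.5079, 0.045, 0.1235]
tcp_rot: [-0.0, 1.57, 0.001]
wrist_force: [-0.4, 5.1, 6.8]
width: 0.178
```

```bash
python3 -m creep '[{"grip":1,"dp":[0,-0.2,0],"rotation":[0,0,0]},{"grip":1,"dp":[0,-0.4,0],"rotation":[0,0,0]},{"grip":1,"dp":[0,-0.6,0],"rotation":[0,0,0]},{"grip":1,"dp":[0,-0.8,0],"rotation":[0,0,0]}]'
```

```text
time: 18.4
tool_pos: [0.5079, 0.037, 0.1235]
tcp_rot: [-0.0, 1.57, 0.001]
wrist_force: [-0.1, 4.4, 6.4]
width: 0.178
```

```bash
python3 -m creep '[{"grip":1,"dp":[0,-0.2,0],"rotation":[0,0,0]},{"grip":1,"dp":[0,-0.4,0],"rotation":[0,0,0]},{"grip":1,"dp":[0,-0.6,0],"rotation":[0,0,0]},{"grip":1,"dp":[0,-0.8,0],"rotation":[0,0,0]}]'
```

```text
time: 18.73
tool_pos: [0.5079, 0.029, 0.1235]
tcp_rot: [-0.0, 1.57, 0.001]
wrist_force: [0.4, 4.3, 5.9]
width: 0.172
```

```bash
python3 -m creep '[{"grip":1,"dp":[0,-0.2,0],"rotation":[0,0,0]},{"grip":1,"dp":[0,-0.4,0],"rotation":[0,0,0]},{"grip":1,"dp":[0,-0.6,0],"rotation":[0,0,0]},{"grip":1,"dp":[0,-0.8,0],"rotation":[0,0,0]}]'
```

```text
time: 19.07
tool_pos: [0.5079, 0.021, 0.1235]
tcp_rot: [-0.0, 1.57, 0.001]
wrist_force: [-0.2, 5.0, 7.3]
width: 0.171
```

Another 4 mm takes the rake to about −0.093; I hold there and check that rod 3 stayed down.

```bash
python3 -m creep '[{"grip":1,"dp":[0,-0.2,0],"rotation":[0,0,0]},{"grip":1,"dp":[0,-0.4,0],"rotation":[0,0,0]},{"grip":1,"dp":[0,-0.4,0],"rotation":[0,0,0]},{"grip":1,"dp":[0,-0.4,0],"rotation":[0,0,0]},{"grip":1,"dp":[0,-0.4,0],"rotation":[0,0,0]}]';python3 look.py side 12
```

```text
time: 19.48
tool_pos: [0.5078, 0.0167, 0.1235]
tcp_rot: [-0.001, 1.57, 0.001]
wrist_force: [-0.9, 2.9, 6.3]
width: 0.177
```

View pics/side12.png

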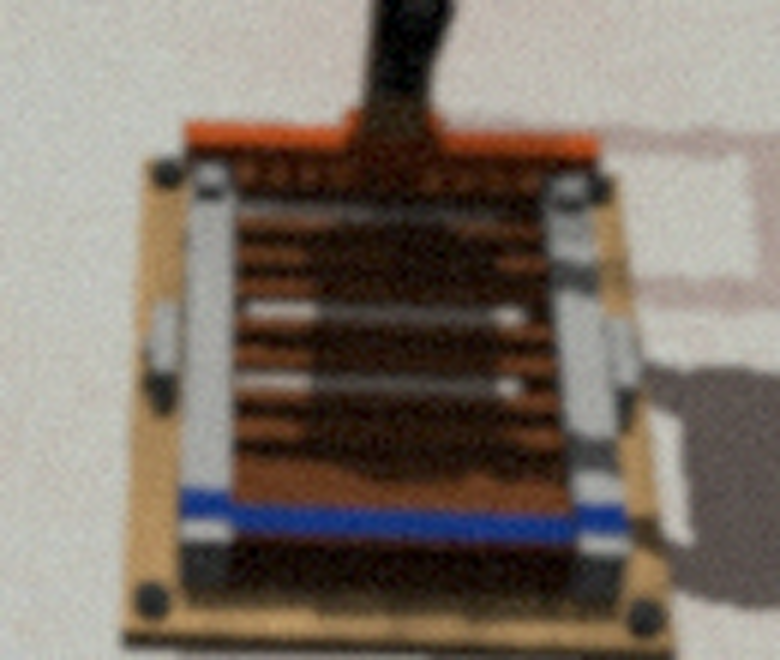

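The three rods lie level in separate grooves (rows 209, 311 and 384), and the rake is past the last groove. Now I lift it off and take it back.

```bash
python3 -m creep '[{"grip":1,"dp":[-0.1,0,0],"rotation":[0,0,0]},{"grip":1,"dp":[-0.5,0,0],"rotation":[0,0,0]},{"grip":1,"dp":[-1.5,0,0],"rotation":[0,0,0]},{"grip":1,"dp":[-3.5,0,0],"rotation":[0,0,0]},{"grip":1,"dp":[-5.5,0,0],"rotation":[0,0,0]}]'
python3 plan.py .5445 -.2947 .170 .0435
```

```text
time: 19.95
tool_pos: [0.5059, 0.0163, 0.1774]
tcp_rot: [-0.002, 1.575, 0.0]
wrist_force: [-0.7, 0.6, -1.8]
width: 0.18
t 19.95 pos [0.5059 0.0163 0.1774] F [-0.7191  0.5905 -1.7674] M [-0.032  -0.0412  0.0221] w 0.18
dp cm [  0.7461 -31.107    3.8256] | 31.350205508979087 rot [-0.0423 -0.0044  0.0007]
```

```bash
python3 -m creep '[{"grip":1,"dp":[-1,-1.5,0.2],"rotation":[-0.01,0,0]},{"grip":1,"dp":[-1.5,-4.5,0.5],"rotation":[-0.02,0,0]},{"grip":1,"dp":[-1.5,-8,1],"rotation":[-0.03,0,0]},{"grip":1,"dp":[-1.5,-11.5,1.4],"rotation":[-0.043,0,0]},{"grip":1,"dp":[-1.5,-15,1.8],"rotation":[-0.043,0,0]}]'
python3 -m creep '[{"grip":1,"dp":[0,-3.5,0.2],"rotation":[0,0,0]},{"grip":1,"dp":[0,-7,0.5],"rotation":[0,0,0]},{"grip":1,"dp":[0,-10.5,0.9],"rotation":[0,0,0]},{"grip":1,"dp":[0,-13.5,1.1],"rotation":[0,0,0]},{"grip":1,"dp":[0,-15.5,1.3],"rotation":[0,0,0]}]'
python3 -m creep '[{"grip":1,"dp":[0.5,0,0],"rotation":[0,0,0]},{"grip":1,"dp":[1,0,0],"rotation":[0,0,0]},{"grip":1,"dp":[1.5,0,0],"rotation":[0,0,0]},{"grip":1,"dp":[1.5,0,0],"rotation":[0,0,0]},{"grip":1,"dp":[1.5,0,0],"rotation":[0,0,0]}]'
python3 plan.py .5445 -.2947 .1056 .0435
```

```text
time: 20.37
tool_pos: [0.5253, -0.1348, 0.1935]
tcp_rot: [-0.036, 1.571, 0.035]
wrist_force: [0.6, 0.2, -1.8]
width: 0.178
time: 20.78
tool_pos: [0.5448, -0.2908, 0.193]
tcp_rot: [-0.034, 1.572, 0.032]
wrist_force: [-0.5, 0.2, -1.5]
width: 0.18
time: 21.2
tool_pos: [0.5449, -0.2859, 0.1771]
tcp_rot: [-0.035, 1.573, 0.037]
wrist_force: [0.5, 0.3, -1.8]
width: 0.175
t 21.2 pos [ 0.5449 -0.2859  0.1771] F [ 0.4753  0.2586 -1.8121] M [-0.0384 -0.0352 -0.0327] w 0.175
dp cm [ 7.146  -0.8877 -0.0656] | 7.2012104085463475 rot [ 0.002  -0.0021 -0.0013]
```

```bash
python3 -m creep '[{"grip":1,"dp":[1.5,-0.4,0],"rotation":[0,0,0]},{"grip":1,"dp":[3,-0.8,0],"rotation":[0,0,0]},{"grip":1,"dp":[4.5,-0.8,0],"rotation":[0,0,0]},{"grip":1,"dp":[5.5,-0.8,0],"rotation":[0,0,0]},{"grip":1,"dp":[6,-0.8,0],"rotation":[0,0,0]}]'
python3 -m creep '[{"grip":1,"dp":[0,0,0],"rotation":[0,0,0]},{"grip":1,"dp":[0,0,0],"rotation":[0,0,0]},{"grip":1,"dp":[0,0,0],"rotation":[0,0,0]},{"grip":1,"dp":[0,0,0],"rotation":[0,0,0]},{"grip":1,"dp":[0,0,0],"rotation":[0,0,0]}]'
python3 plan.py .5445 -.2940 .1056 .0435
python3 - <<'E'
from h import *
for n in("side","top"):
    p,d=bot.read_camera(n); 
    u=proj(n,[.5433,-.294,.1]).astype(int); crop(p[:,:,::-1].copy(),u[0]-60,max(u[1]-50,0),120,100,5,f"pics/{n}13.png")
E
```

```text
time: 21.62
tool_pos: [0.5452, -0.294, 0.1164]
tcp_rot: [-0.034, 1.573, 0.037]
wrist_force: [-0.4, -0.2, -1.4]
width: 0.177
time: 22.03
tool_pos: [0.5467, -0.2957, 0.1192]
tcp_rot: [-0.036, 1.569, 0.034]
wrist_force: [-0.3, 0.4, -1.9]
width: 0.178
t 22.03 pos [ 0.5467 -0.2957  0.1192] F [-0.2603  0.3502 -1.879 ] M [-0.0101 -0.0154  0.0006] w 0.178
dp cm [ 1.3605  0.182  -0.2113] | 1.3888275736088098 rot [0.0008 0.0016 0.001 ]
```

View pics/side13.png

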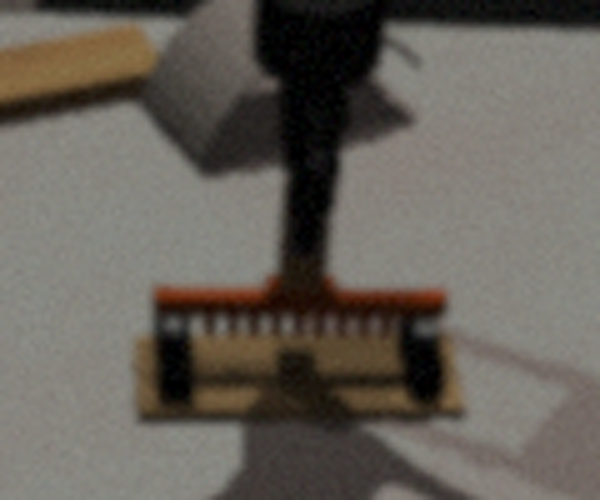

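View pics/top13.png

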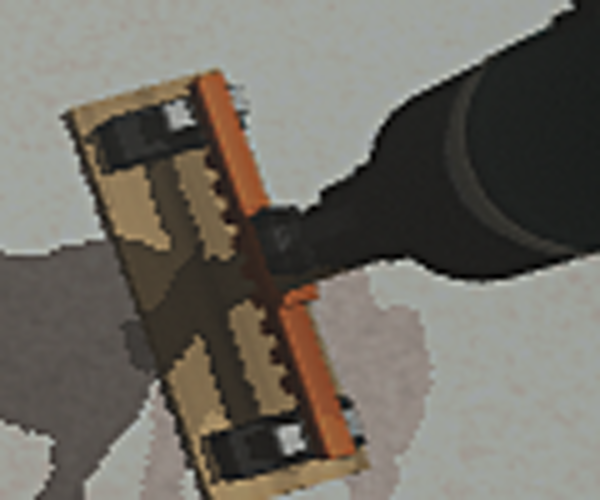

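The rake hovers over its bearers, with its skids at columns 175 and 420 of the side crop, about 14 mm up.

```bash
python3 -m creep '[{"grip":1,"dp":[0.3,0.1,-0.1],"rotation":[0,0,0]},{"grip":1,"dp":[0.6,0.2,-0.2],"rotation":[0,0,0]},{"grip":1,"dp":[0.9,0.2,-0.2],"rotation":[0,0,0]},{"grip":1,"dp":[1.0,0.2,-0.2],"rotation":[0,0,0]},{"grip":1,"dp":[1.0,0.2,-0.2],"rotation":[0,0,0]}]'
python3 plan.py .5445 -.2940 .1056 .0435
python3 -m creep '[{"grip":1,"dp":[0.05,0,0],"rotation":[0,0,0]},{"grip":1,"dp":[0.1,0,0],"rotation":[0,0,0]},{"grip":1,"dp":[0.15,0,0],"rotation":[0,0,0]}]'
python3 plan.py .5445 -.2940 .1056 .0435
```

```text
time: 22.55
tool_pos: [0.5434, -0.2931, 0.1073]
tcp_rot: [-0.034, 1.572, 0.035]
wrist_force: [0.5, -0.4, -1.6]
width: 0.179
t 22.55 pos [ 0.5434 -0.2931  0.1073] F [ 0.5468 -0.3586 -1.6295] M [-0.0045 -0.0389  0.0368] w 0.179
dp cm [ 0.1652 -0.0905  0.1052] | 0.21577332466782756 rot [ 0.0007 -0.0012 -0.0008]
time: 22.8
tool_pos: [0.5441, -0.2936, 0.1067]
tcp_rot: [-0.035, 1.57, 0.035]
wrist_force: [-0.8, 0.4, -1.7]
width: 0.178
t 22.8 pos [ 0.5441 -0.2936  0.1067] F [-0.8308  0.4472 -1.6747] M [-0.006  -0.0052  0.0318] w 0.178
dp cm [ 0.107  -0.0454  0.0397] | 0.12283974342850307 rot [0.0007 0.0003 0.0002]
```

```bash
python3 -m creep '[{"grip":1,"dp":[0.04,0,0],"rotation":[0,0,0]},{"grip":1,"dp":[0.08,0,0],"rotation":[0,0,0]}]'
```

```text
time: 22.97
tool_pos: [0.544, -0.2935, 0.1059]
tcp_rot: [-0.035, 1.57, 0.035]
wrist_force: [-0.0, 0.3, -2.0]
width: 0.179
```

```bash
python3 -m creep '[{"grip":1,"dp":[0.03,0,0],"rotation":[0,0,0]},{"grip":1,"dp":[0.05,0,0],"rotation":[0,0,0]}]'
```

```text
time: 23.13
tool_pos: [0.544, -0.2935, 0.1057]
tcp_rot: [-0.035, 1.57, 0.035]
wrist_force: [-0.4, -0.5, 1.7]
width: 0.176
```

Contact is at 0.1057, as at the start. I release gently.

```bash
python3 -m creep '[{"grip":1.6,"dp":[-0.02,0,0],"rotation":[0,0,0]},{"grip":2,"dp":[-0.02,0,0],"rotation":[0,0,0]},{"grip":3,"dp":[-0.02,0,0],"rotation":[0,0,0]},{"grip":4.5,"dp":[-0.02,0,0],"rotation":[0,0,0]},{"grip":6,"dp":[-0.02,0,0],"rotation":[0,0,0]}]' 20
python3 -m creep '[{"grip":6,"dp":[0,0,0],"rotation":[0,0,0]},{"grip":6,"dp":[0,0,0],"rotation":[0,0,0]},{"grip":6,"dp":[-0.5,0,0],"rotation":[0,0,0]},{"grip":6,"dp":[-2,0,0],"rotation":[0,0,0]},{"grip":6,"dp":[-4,0,0],"rotation":[0,0,0]}]'
python3 -m creep '[{"grip":6,"dp":[-2,0,0],"rotation":[0,0,0]},{"grip":6,"dp":[-5,0,0],"rotation":[0,0,0]},{"grip":6,"dp":[-8,0,0],"rotation":[0,0,0]},{"grip":6,"dp":[-11,0,0],"rotation":[0,0,0]},{"grip":6,"dp":[-11,0,0],"rotation":[0,0,0]}]'
python3 - <<'E'
from h import *
for n in("side","top"):
    p,d=bot.read_camera(n); np.save(f"pics/{n}14.npy",d);cv2.imwrite(f"pics/{n}14f.png",p[:,:,::-1])
    g=np.clip(p[:,:,::-1].astype(float)*1.4,0,255).astype(np.uint8)
    cv2.imwrite(f"pics/{n}14.png",g)
    u=proj(n,[.5433,-.294,.1]).astype(int); crop(g,u[0]-60,max(u[1]-50,0),120,100,5,f"pics/{n}14r.png")
    u=proj(n,[.5057,.11,.04]).astype(int); crop(g,u[0]-65,max(u[1]-55,0),130,110,6,f"pics/{n}14t.png")
E
```

```text
time: 23.55
tool_pos: [0.5441, -0.2935, 0.1057]
tcp_rot: [-0.035, 1.57, 0.035]
wrist_force: [-0.5, -0.1, 0.3]
width: 0.618
time: 23.97
tool_pos: [0.5425, -0.2926, 0.144]
tcp_rot: [-0.033, 1.574, 0.037]
wrist_force: [0.7, -1.3, -1.1]
width: 0.703
time: 24.38
tool_pos: [0.5473, -0.2954, 0.2643]
tcp_rot: [-0.04, 1.559, 0.029]
wrist_force: [1.6, -0.0, 0.4]
width: 0.7
```

View pics/side14r.png

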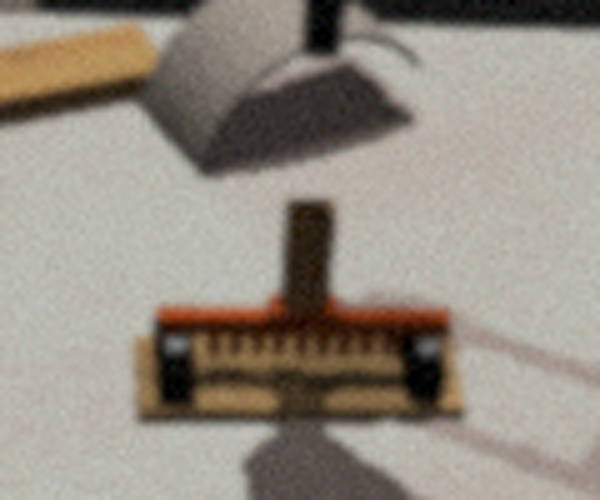

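View pics/top14r.png

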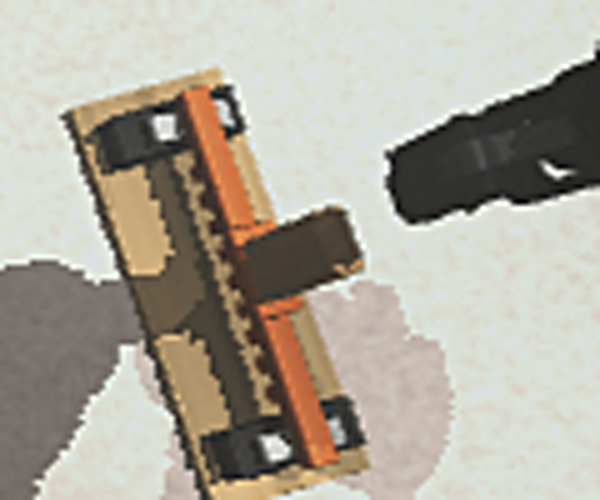

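View pics/top14t.png

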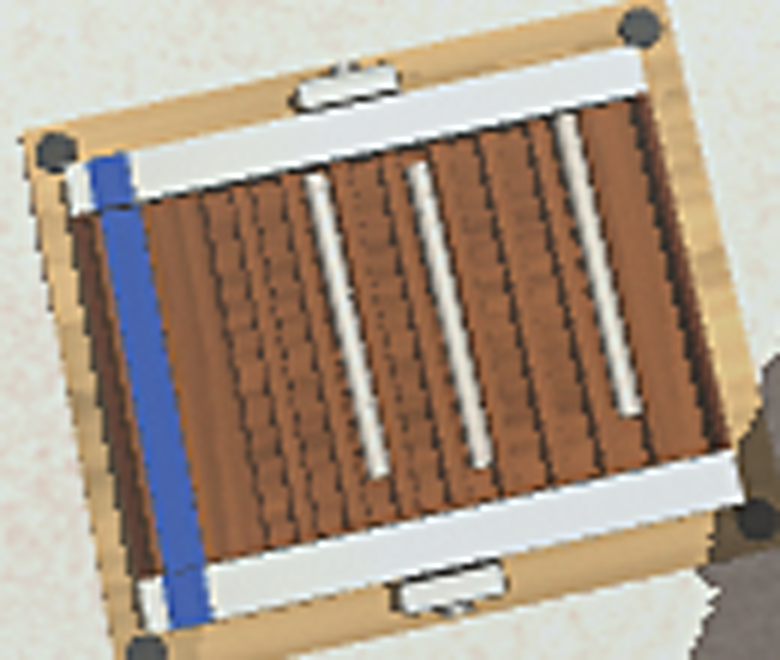

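View pics/side14t.png

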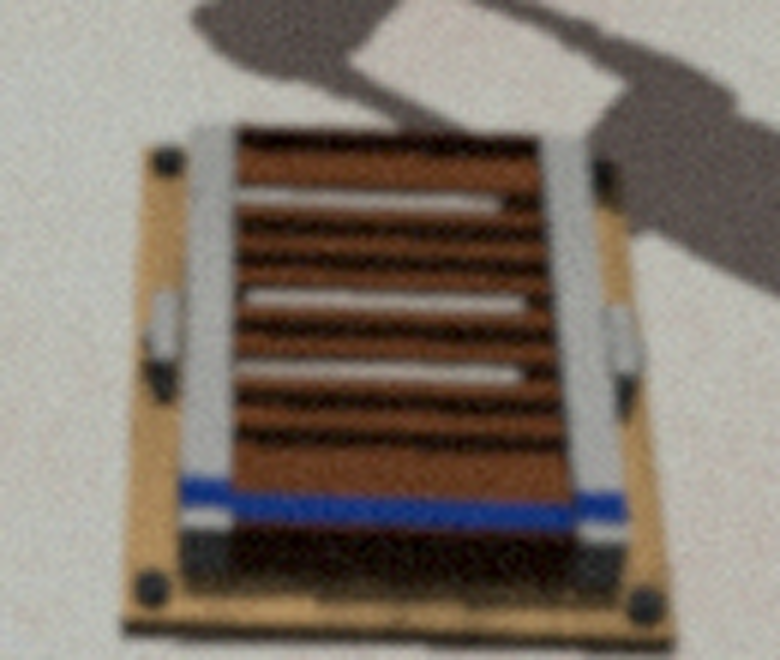

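View pics/top14.png

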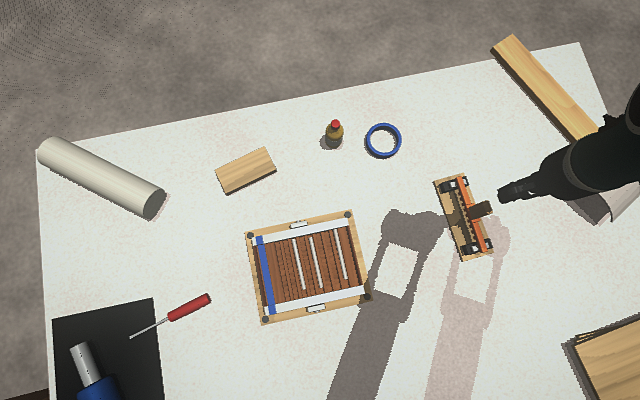

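Run:
```python
from h import *
np.set_printoptions(precision=4,suppress=True)
us=proj("side",[.5057,.11,.04]).astype(int)-[65,55];ut=proj("top",[.5057,.11,.04]).astype(int)-[65,55]
f=lambda p,o:(np.array(p)+.5)/6-.5+o
O=np.array([.5057,.11,0])
for a,b,c,d in [((240,372),(518,373),(315,180),(378,470)),((247,297),(522,303),(420,168),(482,460)),((240,195),(500,204),(566,118),(631,410))]:
    A=tri(f(a,us),f(c,ut))-O;B=tri(f(b,us),f(d,ut))-O;print(A,B,'mid',(A+B)/2,'ang',np.arctan2(*(A-B)[1::-1]))
    A=onz("top",f(c,ut),.035)-O;B=onz("top",f(d,ut),.035)-O;print('   top@35mm mid',(A+B)/2,'ang',np.arctan2(*(A-B)[1::-1]),'len',np.linalg.norm(A-B))
n="top";D=np.load("pics/top14.npy");K,Rc,t=KRt(n);v,u=np.mgrid[:400,:640]
W=(np.stack([(u-K[0,2])/K[0,0]*D,(v-K[1,2])/K[1,1]*D,D],-1)-t)@Rc
im=cv2.imread("pics/top14f.png");hsv=cv2.cvtColor(im,cv2.COLOR_BGR2HSV)
m=(abs(W[...,0]-.5057)<.062)&(abs(W[...,1]-.11)<.09)&(hsv[...,1]<60)&(hsv[...,2]>90)
for y in(.04,0,-.06,-.08):
    q=W[m&(abs(W[...,1]-.11-y)<.009)]; print(y,len(q),q.mean(0)-O if len(q) else '')
H,S,V=cv2.split(hsv);m=(abs(W[...,0]-.5425)<.12)&(abs(W[...,1]+.295)<.06)&(H<12)&(S>150)&(V>90)&(abs(W[...,2]-.054)<.004)
p=W[m];print('rake head',len(p),np.polyfit(p[:,0]-.543,p[:,1],1),'x mid',(p[:,0].min()+p[:,0].max())/2)
# bystanders: change between first and last picture
d=cv2.absdiff(cv2.imread("pics/top0.png"),im).max(2)
for nme,(x,y,w,h) in dict(tape=(360,115,50,50),glue=(318,112,34,44),offcut=(208,140,75,60),driver=(122,286,95,60)).items(): print(nme,d[y:y+h,x:x+w].mean(),(d[y:y+h,x:x+w]>60).sum())
print(bot.read_state()['time'],bot.read_state()['width'])
```

```text
[0.0659 0.0201 0.0351] [-0.0508  0.0184  0.0392] mid [0.0075 0.0193 0.0372] ang 0.014516706108370202
   top@35mm mid [0.0091 0.0191 0.035 ] ang 0.016200694798933307 len 0.11465668570998332
[ 0.0626 -0.0217  0.0363] [-0.0551 -0.0214  0.0393] mid [ 0.0038 -0.0216  0.0378] ang -0.0020100732232134315
   top@35mm mid [ 0.0048 -0.0217  0.035 ] ang 0.0019398021973928176 len 0.11528832843405372
[ 0.0677 -0.0821  0.0381] [-0.0489 -0.0816  0.0385] mid [ 0.0094 -0.0819  0.0383] ang -0.003788669273455354
   top@35mm mid [ 0.0117 -0.0825  0.035 ] ang -0.002256009809353381 len 0.11621098032806669
0.04 0 
0 0 
-0.06 0 
-0.08 162 [ 0.0057 -0.082   0.0364]
rake head 264 [ 0.0393 -0.294 ] x mid 0.5431059216811015
tape 6.908 0
glue 6.681818181818182 0
offcut 7.327111111111111 0
driver 6.076140350877193 0
24.4833 0.7009954774167185
```

```bash
python3 -m creep '[{"grip":6,"dp":[0,0,0],"rotation":[0,0,0]},{"grip":6,"dp":[0,0,0],"rotation":[0,0,0]},{"grip":6,"dp":[0,0,0],"rotation":[0,0,0]}]'; python3 -c "from workcell import bot; print(bot.finish_job())"
```

```text
time: 24.73
tool_pos: [0.543, -0.2929, 0.2535]
tcp_rot: [-0.033, 1.573, 0.036]
wrist_force: [0.0, 0.1, -0.4]
width: 0.702
the job is handed in; nothing more can be done
None
```

I combed all three rods into separate grooves, put the rake back on its rest and let go. I handed the job in at about 25 s of the 72 s allowed, and `finish_job()` gave no verdict.

- **Combing:** I set the skids down by feel at the blue-marked end and drew the rake from tray y of about 0.096 to about −0.093. The wrist readings put the force on the rails at about 6–9 N throughout. The rails proved almost level, with the rake's height changing about 0.2 mm over the stroke.
- **Rods:** The last pictures show them in the grooves at y = +20, −20 and −80 mm. Their angles are 0.016 rad or less and they sit within about 12 mm of the groove middles. Their visible tops are at about 37–38 mm, as expected for rods lying down in the grooves.
- **Rake:** It stands upright and released on its rest, about 2 mm from the rest's centre and about 0.02 rad off its direction. The gripper is well clear above it.
- **Other things:** The tape, glue, offcut and driver show no change between the first and last top pictures.

One check gave nothing useful: a depth test on the rods found pixels only on the third one, because I had set it to look in the wrong grooves for the other two. Their heights rest on triangulating points from the two cameras.

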